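# Load a tape roll on the sloping reel stand and lock it with a hairpin clip

### The arm

A 6-joint arm with a two-finger parallel gripper is mounted at the origin on a cart in front of the work surface, level with it; the furniture and walls round the work are solid. World frame = base frame: x ahead of the robot, y to its left, z up, the work surface at z = 0. Lengths are in m, angles in rad, forces in N, time in s.
With the tool pointing down it reaches from about 0.35 to 0.975 m from the base axis. Payload 4.9 kg.
Tool frame: the origin (TCP) lies midway between the tips of the shut fingers; the grasp point (between the pads) lies 19 mm behind it; z points along the fingers, y is the line along which they close (so a half turn about z gives the same grasp; the last joint's range is limited). The gripper opens to 85 mm and grips with 20 to 120 N. Pads are 22 mm wide; open, the fingers measure 114 mm over their backs; the gripper's body (76 mm by 85 mm) begins 54 mm behind the grasp point. The pads swing forward as they close: fully open they stand 13 mm farther back than shut.
Start: joints at [1.197, 0.053, 1.613, -0, 1.476, -0.119], TCP at [0.158, 0.605, 0.231] pointing down, gripper open.
Joint ranges: [-3.01, 3.01], [-1.01, 2.22], [0.06, 2.58], [-1.02, 4.17], [0.09, 2.62], [-3.14, 3.14]. Speed limits (rad/s): [2.57, 2.57, 3.14, 3.14, 3.14, 3.14].

### API

Orientations are given as a unit quaternion [w, x, y, z].
In Python, from plant import * gives the robot as it stands.
- The arm moves only by the tool jog_arm, never from a script. Its argument "targets" is a list of rows, each a list of 3 entries, a list of its own where there are three numbers: the shift along the tool's x, y, z in units of 25 mm (1.0 is 25 mm), then the turn, a rotation vector about the tool's x, y, z in units of 8 degrees (1.0 is 8 degrees), then the opening in per cent of the stroke, from 0 (shut) to 100 (fully open). A call has 1 to 8 rows; each row is the pose to reach, as a shift and turn from the pose commanded when the call began, along the tool's axes at that moment; what a row does not reach only later rows make up. A row lasts 1/8 s, in which the tool goes at most 62.5 mm and 10.7 degrees, less where a joint would pass 70% of its speed; a pose out of reach is approached as far as the arm can. A call with a gripper value outside its range is refused whole. The fingers move at their own pace and stop on an object; the grip force is fixed at half the most. Time passes only in rows, so rows that repeat a pose let the fingers close. It gives the time, the measured TCP pose, the force, the opening and the grip force at its end, in the units of the state.
- state(): the state, without advancing time (a new reading comes with each control period).
- grab_frame(name): name is "side" or "top"; returns (picture, depth): 400x640x3 uint8, red, green, blue; 400x640 float32, m along the optical axis (not along the pixel's ray), 0 where there is no reading.
- camera_params(name): a dict with "fovy" (degrees; the focal length in pixels is half the picture's height over the tangent of half this angle, whatever the lens; pixels are square), "cx", "cy" (the principal point, pixels), "rvec" (rotation vector, rad) and "tvec" (3), from world to camera coordinates, as OpenCV has them. Camera axes: x right, y down, z forward; pixel columns grow to the right and rows downward; lengths in m; the calibration is good to about 2 mm. A picture is of the moment at which its call begins. camera_params takes no time and is no camera call.
- job_done(): hands the job in; it is judged then, once.
The state is a dict: "time": time; "joint_pos": joint angles; "joint_vel": joint speeds; "joint_efforts": joint torques, N m; "tool_pos": TCP position; "tool_rot": TCP orientation; "contact_force": force on the tool from outside, world axes, zero at the start; "ft_torque": the same for the moment, N m; "gripper_width": opening from 0.0 (shut) to 1.0 (fully open); "grasp_force": force on a finger pad.
Only numpy, scipy, OpenCV 4.12 (cv2) and the standard library are available. Lean on these libraries where they do the work, as an engineer would, in place of code of your own. Each camera call takes 0.05 s, during which the arm holds its last target. There are 200 camera calls.

### The job

Load the roll of tape onto the post of the sloping reel stand so that it lies flat on the sloping plate against its two short pegs, then put the round keeper plate over the post onto the roll, collar outward. Then lock it: slide the straight leg of the hairpin clip all the way through the cross hole in the post until the bow of its sprung leg snaps round the post, and let go. Leave the other things on the bench where they are.

Things in the scene. Friction and masses are not known exactly. Their poses are not given: they have to be found in the camera images.
- stand: grey steel reel stand, fixed to the bench; foot 150 x 130 x 8 mm; origin under its middle, x toward the slope's high side (roughly to the robot's left), z up. It carries the sloping plate (spindle); the plate's centre lies 68 mm above the origin
- spindle: aluminium plate 136 (x) x 130 (y) x 8 mm on the stand, sloping 27 degrees, low edge to the robot's right, with a steel post square on its middle. Origin: where the post's axis meets the plate's upper face; x up the slope, z along the post, outward. Two pegs 10 mm thick, 10 mm high, at x -46, y +-32 mm hold the roll (1 mm free) from sliding down the slope
- post_top (a point): top of the post, on its axis; axes as spindle. Post 18 mm thick, 65 mm high above the plate, its top 7 mm tapering to 8 mm; a foot 24 mm thick and 14 mm high
- post_hole (a point): middle of the cross hole, on the post's axis, 48 mm above the plate; axes as spindle. The hole goes right through the post along x, 8 to 9 mm wide (y), 8 mm high (z); with roll and keeper on, the collar ends level with its lower edge
- tape_roll: roll of clear tape on a card core: ring 100 mm outside, 76 mm inside (wall 12 mm), 18 mm high, 50 g, lying flat; either face up will do. Origin: centre of its underside, z up
- keeper: aluminium keeper plate, 90 g: disc 90 mm across and 6 mm thick with a collar 42 mm across and 20 mm high on top (26 mm in all), bored through 23 mm. Origin: centre of the disc's underside, z along the axis toward the collar. Lies collar up
- clip: hairpin clip of 5 mm steel wire, 80 g, 140 mm long, lying flat, with a grey grip tab and a loop behind it. x along the straight leg toward its tip; y from the straight leg toward the sprung leg; z up, square to the wires' plane. Origin: below the straight leg's axis at the middle of the tab's length, on the underside; the wires' axes lie at z 2.5 mm
- clip_grip (a point): middle of the clip's grip tab, 28 (x) x 22 (y) x 22 (z) mm; in the clip's frame x -14 to 14, y -6 to 16, z 0 to 22. The wire loop sticks out behind it to x -41
- clip_bow (a point): point on the straight leg's axis opposite the middle of the sprung leg's bow (clip frame 62, 0, 2.5 mm); it must come to post_hole. Springing the bow over the post takes about 5 to 10 N of push. A shoulder on the straight leg (front at x 51.5, 9.5 mm high) stops at the post 1.5 mm beyond that
- clip_tip (a point): tip of the straight leg (clip frame 98.5, 0, 2.5 mm). The flared tip of the sprung leg is at x 91, y 14.5
- clip_leg (a joint): angle by which the sprung leg is bent away from the straight leg, rad: 0 at rest, near 0.1 while it rides over the post, 0.05 when round the post but still held, about 0.01 to 0.03 when it hugs the post; stiffness 2 N m/rad about a point 52 mm from the bow, preloaded
- mug: white mug, 82 mm wide, 91 mm tall; origin under it; bystander
- stapler: desk stapler, 128 mm long; origin under its middle; bystander
- screwdriver: small screwdriver, 171 mm long, lying; origin under its middle; bystander
- bottle: small dropper bottle, 34 mm wide, 102 mm tall; origin under it; bystander
- pen_blue: ball pen, 142 mm long, lying; origin under its middle; bystander
- highlighter_lime: flat highlighter, 104 mm long, lying; origin under its middle; bystander
- marker_black: felt marker, 131 mm long, lying; origin under its middle; bystander

How it is judged:
By the outcome, as a careful person would: the job done as asked, in the order asked, and still so for the second after the job is handed in, with the robot touching nothing.
It also fails if it takes over 72 s, if anything falls off the work surface, if the arm or the gripper's body presses on something with over 40 N, if the wrist force passes 120 N, or if a joint passes its speed limit or range.

## Working session

There is one attempt and no reset: what is moved stays moved. The work goes in short steps, Python scripts to look and compute and a tool call to move; the robot and the scene stay as the last step left them, time stands still between calls to the robot, and variables do not carry over. Pictures are saved under pics/ and viewed, at most 10 in all, crops included, and the job is handed in when it is done.

Besides the shell and the picture viewer there is one more tool, called after "Request:" as name([rows], argument=value, ...), one row to a line, values as JSON. jog_arm: Moves the arm, as the interface text tells. Its arguments: {"type":"object","properties":{"targets":{"type":"array"}},"required":["targets"]}

```bash
ls; mkdir -p pics; cat > h.py <<'E'
import numpy as np, cv2
from plant import *
def cam(n):
    p=camera_params(n); f=200/np.tan(np.radians(p["fovy"])/2)
    R=cv2.Rodrigues(np.array(p["rvec"],float))[0]; return f,p["cx"],p["cy"],R,np.array(p["tvec"],float)
def cloud(n,d):
    f,cx,cy,R,t=cam(n); v,u=np.mgrid[0:400,0:640]
    P=np.stack([(u-cx)/f*d,(v-cy)/f*d,d],-1); W=(P-t)@R; W[d<=0]=np.nan; return W
def ray(n,u,v,z):
    f,cx,cy,R,t=cam(n); o=-R.T@t; r=R.T@np.array([(u-cx)/f,(v-cy)/f,1]); return o+r*(z-o[2])/r[2]
def proj(n,X):
    f,cx,cy,R,t=cam(n); c=np.atleast_2d(X)@R.T+t; return np.c_[c[:,0]/c[:,2]*f+cx,c[:,1]/c[:,2]*f+cy]
E
python3 - <<'E'
from h import *
for n in("top","side"):
    a,d=grab_frame(n); cv2.imwrite(f"pics/{n}0.png",a[:,:,::-1]); np.savez(f"{n}0.npz",a=a,d=d)
    f,cx,cy,R,t=cam(n); print(n,f,cx,cy,-R.T@t,R.round(3).tolist(),(d>0).mean())
    print(camera_params(n))
print(state())
E
```

```text
pics
top 361.9336451531279 321.3874060963703 196.6227472743976 [0.45024735 0.01936284 1.22870163] [[-0.013, -1.0, -0.012], [-0.996, 0.014, -0.094], [0.094, 0.011, -0.996]] 0.99592578125
{'fovy': 57.84898025887119, 'cx': 321.3874060963703, 'cy': 196.6227472743976, 'rvec': array([ 2.15322139, -2.18265991,  0.08942909]), 'tvec': array([0.03988653, 0.56288525, 1.18083637])}
side 372.6479158055436 318.92518214646805 198.38000935077267 [0.62249236 1.20457744 0.7766512 ] [[-0.996, 0.088, -0.021], [0.061, 0.485, -0.872], [-0.066, -0.87, -0.489]] 0.99588671875
{'fovy': 56.44487809803622, 'cx': 318.92518214646805, 'cy': 198.38000935077267, 'rvec': array([ 0.1345507 ,  2.68457003, -1.57496411]), 'tvec': array([0.53070544, 0.05490039, 1.46868251])}
{'time': 0.1, 'joint_pos': array([ 1.19704102e+00,  5.33069246e-02,  1.61417186e+00, -4.04894379e-06,
        1.47598883e+00, -1.18976160e-01]), 'joint_vel': array([ 0.00084596, -0.00036756, -0.00444056,  0.00198623, -0.00114907,
        0.00129104]), 'joint_efforts': array([ 6.69807159e-04, -3.94896019e+01, -3.71366072e+01, -5.81998484e-05,
        3.84760962e-03, -7.00676040e-06]), 'tool_pos': array([0.15729755, 0.60429623, 0.23016692]), 'tool_rot': array([-2.26679922e-04,  1.27045057e-01,  9.91896504e-01, -9.09667063e-04]), 'contact_force': array([ 0.3522818 ,  0.48761127, -0.38893753]), 'ft_torque': array([-0.02878765,  0.01358905,  0.01265014]), 'grasp_force': 0.0, 'gripper_width': 1.0054645678323542}
```

View pics/top0.png

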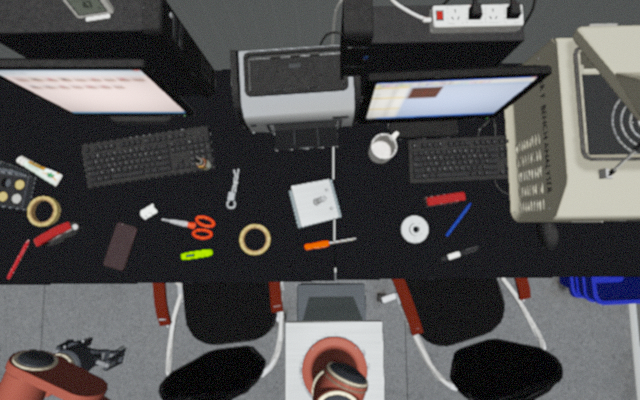

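View pics/side0.png

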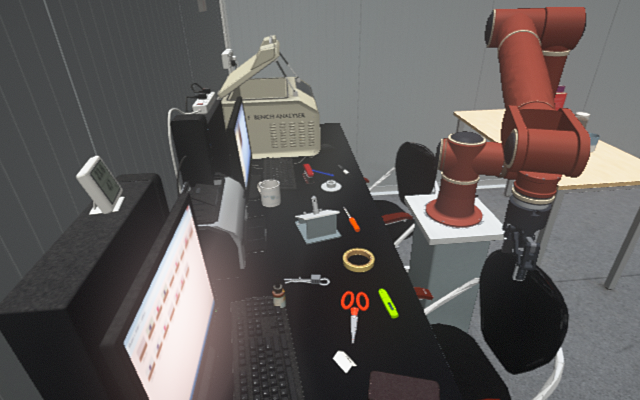

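The top view shows the roll at (254,239), the clip at (233,187), the stand at (315,203) and the keeper at (415,229). The side view shows the same layout: stand (318,222), roll (358,260), clip (305,281), keeper (331,186).

```bash
python3 - <<'E'
from h import *
T=np.load("top0.npz");S=np.load("side0.npz")
W=cloud("top",T["d"]);WS=cloud("side",S["d"])
def c(a,x,y,w,h,k): return cv2.resize(a[y:y+h,x:x+w,::-1],None,fx=k,fy=k,interpolation=cv2.INTER_CUBIC)
m=np.vstack([np.hstack([c(T["a"],215,160,80,60,5),c(T["a"],280,160,80,60,5)]),np.hstack([c(S["a"],275,240,80,60,5),c(S["a"],280,185,80,60,5)])])
cv2.imwrite("pics/m.png",m)
# ring masks by height/colour
hsv=cv2.cvtColor(T["a"],cv2.COLOR_RGB2HSV)
for nm,A,W_ in(("top",T["a"],W),("side",S["a"],WS)):
    print(nm,"table z",np.nanmedian(W_[(abs(W_[...,0]-.35)<.12)&(abs(W_[...,1])<.35)][:,2]))
# roll
def comp(A,W_,x0,x1,y0,y1,zlo,lab):
    g=(W_[...,0]>x0)&(W_[...,0]<x1)&(W_[...,1]>y0)&(W_[...,1]<y1)&(W_[...,2]>zlo)
    P=W_[g]; print(lab,len(P),"min",np.nanpercentile(P,2,0).round(3),"max",np.nanpercentile(P,98,0).round(3),"med",np.median(P,0).round(3)); return g
for nm,A,W_ in(("top",T["a"],W),("side",S["a"],WS)):
  for lab,u in(("roll",(254,239)),("keep",(415,229)),("clip",(233,187)),("stand",(315,203))):
    X=ray("top",*u,0.02); 
    r={"roll":.07,"keep":.06,"clip":.085,"stand":.1}[lab]
    comp(A,W_,X[0]-r,X[0]+r,X[1]-r,X[1]+r,0.006,nm+" "+lab)
E
```

```text
top table z 0.0010017921701980228
side table z 0.00035995022926366127
top roll 330 min [0.376 0.208 0.006] max [0.475 0.305 0.023] med [0.425 0.258 0.018]
top keep 402 min [ 0.412 -0.319  0.006] max [ 0.493 -0.236  0.03 ] med [ 0.452 -0.275  0.009]
top clip 169 min [0.537 0.291 0.006] max [0.684 0.414 0.057] med [0.609 0.338 0.016]
top stand 1789 min [ 0.472 -0.02   0.007] max [0.611 0.129 0.108] med [0.541 0.055 0.068]
side roll 339 min [0.383 0.214 0.006] max [0.476 0.309 0.02 ] med [0.43  0.27  0.016]
side keep 114 min [ 0.417 -0.304  0.006] max [ 0.494 -0.234  0.028] med [ 0.458 -0.265  0.011]
side clip 94 min [0.546 0.326 0.006] max [0.658 0.352 0.025] med [0.577 0.343 0.018]
side stand 1143 min [0.479 0.014 0.006] max [0.614 0.133 0.111] med [0.548 0.107 0.051]
```

View pics/m.png

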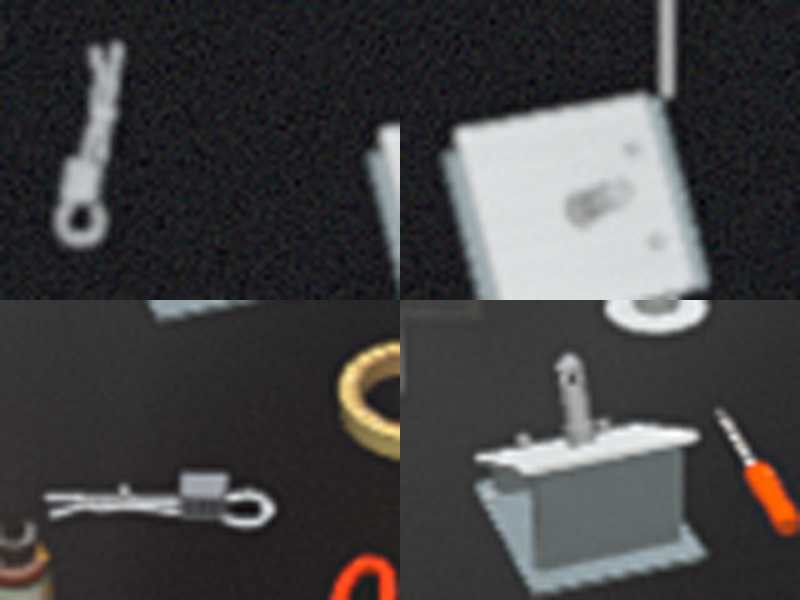

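Crops: the clip's loop and tab point toward the robot with the tip away. The shoulder is on the far (-y) leg, so the straight leg is on the -y side and z is up. The stand's post leans right (-y), and the pegs are on the low side. Now precise measurements.

```bash
python3 - <<'E'
from h import *
D={n:np.load(n+"0.npz") for n in("top","side")}
for n in D:
    W=cloud(n,D[n]["d"]);A=D[n]["a"];hsv=cv2.cvtColor(A,cv2.COLOR_RGB2HSV)
    box=lambda x0,x1,y0,y1,z0,z1:(W[...,0]>x0)&(W[...,0]<x1)&(W[...,1]>y0)&(W[...,1]<y1)&(W[...,2]>z0)&(W[...,2]<z1)
    # roll/keeper: mask in colour -> outer contour -> rays at top height -> circle
    for lab,m,z in(("roll",(hsv[...,1]>70)&(hsv[...,2]>60)&box(.34,.5,.18,.33,-.01,.04),.018),("keeper",(hsv[...,2]>110)&box(.38,.52,-.35,-.2,-.01,.05),.006)):
        cs=cv2.findContours(m.astype(np.uint8),cv2.RETR_CCOMP,cv2.CHAIN_APPROX_NONE)[0]
        for c in sorted(cs,key=len)[-2:]:
            if len(c)<12: continue
            P=np.array([ray(n,*q[0],z) for q in c],np.float32)
            e=cv2.fitEllipse(P[:,:2]); print(n,lab,len(c),np.round(e[0],4),np.round(e[1],4))
        P=W[m&(W[...,2]>.013)]; print("  top z",np.percentile(P[:,2],[50,80,95]).round(4),P[:,:2].mean(0).round(4))
    # clip
    m=(hsv[...,2]>90)&box(.5,.72,.28,.4,-.01,.04)
    k=cv2.connectedComponentsWithStats(m.astype(np.uint8),connectivity=8); l=1+np.argmax(k[2][1:,4]); mm=k[1]==l
    P=W[mm]; uv=np.argwhere(mm)[:,::-1]
    Q=np.array([ray(n,*q,.0025) for q in uv])[:,:2]; v=cv2.fitLine(Q.astype(np.float32),cv2.DIST_L2,0,.01,.01).ravel()
    print(n,"clip",len(P),"dir",np.degrees(np.arctan2(v[1],v[0])),"x",Q[:,0].min(),Q[:,0].max(),"bytes",k[2][l])
    t=P[P[:,2]>.016]; print("  tab",len(t),t.mean(0).round(4) if len(t) else 0, t.min(0).round(4),t.max(0).round(4))
    # plate
    m=box(.42,.66,-.06,.17,.02,.13)&(hsv[...,2]>120); P=W[m]
    rng=np.random.default_rng(0); best=None
    for _ in range(400):
        a,b,c=P[rng.choice(len(P),3,False)]; nn=np.cross(b-a,c-a); L=np.linalg.norm(nn)
        if L<1e-4: continue
        nn/=L; i=abs((P-a)@nn)<.003
        if best is None or i.sum()>best.sum(): best=i
    I=P[best]; c0=I.mean(0); nn=np.linalg.svd(I-c0)[2][2]; nn*=np.sign(nn[2])
    print(n,"plate",best.sum(),"n",nn.round(4),"tilt",np.degrees(np.arccos(nn[2])),"c",c0.round(4))
    full=np.zeros(m.shape,np.uint8); full[m]=(abs((P-c0)@nn)<.004); 
    cnt=max(cv2.findContours(full,cv2.RETR_EXTERNAL,cv2.CHAIN_APPROX_NONE)[0],key=len)
    f,cx,cy,R,tt=cam(n); o=-R.T@tt; r=np.array([R.T@np.array([(q[0][0]-cx)/f,(q[0][1]-cy)/f,1]) for q in cnt]); X=o+r*(((c0-o)@nn)/(r@nn))[:,None]
    hx=np.array([0,1,0])-nn*nn[1]; ex=-np.r_[nn[:2],0]; ex=ex-nn*(ex@nn); ex/=np.linalg.norm(ex); ey=np.cross(nn,ex)
    q=np.c_[(X-c0)@ex,(X-c0)@ey].astype(np.float32); rr=cv2.minAreaRect(q); ctr=c0+ex*rr[0][0]+ey*rr[0][1]
    print("  slope az",np.degrees(np.arctan2(ex[1],ex[0])),"rect",np.round(rr[1],4),rr[2],"ctr",ctr.round(4))
    # post
    h=(P-c0)@nn; p=P[(h>.02)&(h<.075)&(np.linalg.norm((P-ctr)-np.outer((P-ctr)@nn,nn),axis=1)<.025)]; print("  post",len(p),(((p-ctr)@ex).mean(),((p-ctr)@ey).mean(),((p-ctr)@nn).max()))
E
```

```text
Traceback (most recent call last):
cv2.error: OpenCV(4.12.0) /io/opencv/modules/imgproc/src/shapedescr.cpp:356: error: (-215:Assertion failed) n >= 0 && (depth == CV_32F || depth == CV_32S) in function 'fitEllipseNoDirect'
```

```bash
cat > m1.py <<'E'
from h import *
D={n:np.load(n+"0.npz") for n in("top","side")}
for n in D:
    W=cloud(n,D[n]["d"]);A=D[n]["a"];hsv=cv2.cvtColor(A,cv2.COLOR_RGB2HSV)
    box=lambda x0,x1,y0,y1,z0,z1:(W[...,0]>x0)&(W[...,0]<x1)&(W[...,1]>y0)&(W[...,1]<y1)&(W[...,2]>z0)&(W[...,2]<z1)
    for lab,m,z in(("roll",(hsv[...,1]>70)&(hsv[...,2]>60)&box(.34,.5,.18,.33,-.01,.04),.018),("keeper",(hsv[...,2]>110)&box(.38,.52,-.35,-.2,-.01,.05),.006)):
        cs=cv2.findContours(m.astype(np.uint8),cv2.RETR_CCOMP,cv2.CHAIN_APPROX_NONE)[0]
        for c in sorted(cs,key=len)[-2:]:
            if len(c)<12: continue
            P=np.array([ray(n,*q[0],z) for q in c],np.float32)
            e=cv2.fitEllipse(np.ascontiguousarray(P[:,:2])); print(n,lab,len(c),np.round(e[0],4),np.round(e[1],4))
        P=W[m&(W[...,2]>.013)]; print("  top z",np.percentile(P[:,2],[50,80,95]).round(4),P[:,:2].mean(0).round(4))
    m=(hsv[...,2]>90)&box(.5,.72,.28,.4,-.01,.04)
    k=cv2.connectedComponentsWithStats(m.astype(np.uint8),connectivity=8); l=1+np.argmax(k[2][1:,4]); mm=k[1]==l
    P=W[mm]; uv=np.argwhere(mm)[:,::-1]
    Q=np.array([ray(n,*q,.0025) for q in uv])[:,:2]; v=cv2.fitLine(Q.astype(np.float32),cv2.DIST_L2,0,.01,.01).ravel()
    print(n,"clip",len(P),"dir",np.degrees(np.arctan2(v[1],v[0])),"x",Q[:,0].min(),Q[:,0].max())
    t=P[P[:,2]>.016]; print("  tab",len(t),t.mean(0).round(4) if len(t) else 0, t.min(0).round(4),t.max(0).round(4))
    m=box(.42,.66,-.06,.17,.02,.13)&(hsv[...,2]>120); P=W[m]
    rng=np.random.default_rng(0); best=None
    for _ in range(400):
        a,b,c=P[rng.choice(len(P),3,False)]; nn=np.cross(b-a,c-a); L=np.linalg.norm(nn)
        if L<1e-4: continue
        nn/=L; i=abs((P-a)@nn)<.003
        if best is None or i.sum()>best.sum(): best=i
    I=P[best]; c0=I.mean(0); nn=np.linalg.svd(I-c0)[2][2]; nn*=np.sign(nn[2])
    print(n,"plate",best.sum(),"n",nn.round(4),"tilt",np.degrees(np.arccos(nn[2])),"c",c0.round(4))
    full=np.zeros(m.shape,np.uint8); full[m]=(abs((P-c0)@nn)<.004)
    cnt=max(cv2.findContours(full,cv2.RETR_EXTERNAL,cv2.CHAIN_APPROX_NONE)[0],key=len)
    f,cx,cy,R,tt=cam(n); o=-R.T@tt; r=np.array([R.T@np.array([(q[0][0]-cx)/f,(q[0][1]-cy)/f,1]) for q in cnt]); X=o+r*(((c0-o)@nn)/(r@nn))[:,None]
    ex=-np.r_[nn[:2],0]; ex=ex-nn*(ex@nn); ex/=np.linalg.norm(ex); ey=np.cross(nn,ex)
    q=np.c_[(X-c0)@ex,(X-c0)@ey].astype(np.float32); rr=cv2.minAreaRect(q); ctr=c0+ex*rr[0][0]+ey*rr[0][1]
    print("  slope az",np.degrees(np.arctan2(ex[1],ex[0])),"rect",np.round(rr[1],4),rr[2],"ctr",ctr.round(4))
    h=(P-c0)@nn; p=P[(h>.02)&(h<.075)&(np.linalg.norm((P-ctr)-np.outer((P-ctr)@nn,nn),axis=1)<.025)]
    if len(p): print("  post",len(p),((p-ctr)@ex).mean(),((p-ctr)@ey).mean(),((p-ctr)@nn).max())
E
python3 m1.py
```

```text
top roll 60 [0.425 0.257] [0.0703 0.0711]
top roll 92 [0.4255 0.2573] [0.1071 0.1084]
  top z [0.0184 0.0203 0.0225] [0.4257 0.257 ]
top keeper 14 [ 0.4518 -0.2818] [0.017  0.0197]
top keeper 79 [ 0.4525 -0.2782] [0.0922 0.0935]
  top z [0.0265 0.0282 0.0299] [ 0.4522 -0.2762]
top clip 268 dir -10.030105 x 0.5277005257170128 0.6685330004689862
  tab 56 [0.5711 0.3349 0.022 ] [0.5567 0.3233 0.0167] [0.5839 0.3461 0.0275]
top plate 1249 n [ 0.1165 -0.4369  0.8919] tilt 26.884099977070267 c [0.5424 0.0544 0.0707]
  slope az 104.93516739943402 rect [0.1292 0.1377] 89.25775909423828 ctr [0.544  0.052  0.0694]
  post 52 0.0033883083172886364 0.001232799845165018 0.06562155700480009
side roll 48 [0.4297 0.2687] [0.0552 0.0689]
side roll 84 [0.4293 0.2673] [0.1044 0.1234]
  top z [0.0173 0.0186 0.02  ] [0.4298 0.2636]
side keeper 45 [ 0.4546 -0.279 ] [0.0865 0.1075]
  top z [0.0235 0.0261 0.0276] [ 0.4587 -0.2702]
side clip 204 dir -6.1207147 x 0.5316903552950889 0.6687107774140506
  tab 46 [0.5747 0.3418 0.0217] [0.5616 0.3311 0.0171] [0.5898 0.3514 0.0253]
side plate 176 n [ 0.1133 -0.4145  0.903 ] tilt 25.44771853939515 c [0.5461 0.0757 0.0791]
  slope az 105.29156743236521 rect [0.1703 0.1315] 1.0182584524154663 ctr [0.5478 0.0624 0.0727]
  post 46 -0.004654727385186723 0.002074031467529034 0.0643204943754895
```

```bash
cat > pl.py <<'E'
import json
from h import *
from scipy.spatial.transform import Rotation as Ro
AZ=np.radians(104.5); TILT=np.radians(27)
def basis(az=None,t=TILT):
    az=AZ if az is None else az
    T=Ro.from_rotvec(-t*np.array([-np.sin(az),np.cos(az),0]))
    return T,T.apply([np.cos(az),np.sin(az),0]),T.apply([-np.sin(az),np.cos(az),0]),T.apply([0,0,1])
def ori(yaw,tilted=False,t=None):
    y=np.radians(yaw); y=np.array([np.cos(y),np.sin(y),0]); z=np.array([0,0,-1.]); R=Ro.from_matrix(np.c_[np.cross(y,z),y,z])
    return (basis(t=TILT if t is None else t)[0]*R) if tilted else R
def load():
    c=json.load(open("cmd.json")); return np.array(c["p"]),Ro.from_quat(c["q"])
def meas():
    s=state(); q=s["tool_rot"]; R=Ro.from_quat([q[1],q[2],q[3],q[0]]); p,C=load()
    print("t %.2f err mm"%s["time"],((s["tool_pos"]-p)*1e3).round(1),"rot",np.degrees((C.inv()*R).as_rotvec()).round(1),"F",np.round(s["contact_force"],1),"w %.3f g %.0f"%(s["gripper_width"],s["grasp_force"]),"q",np.round(s["joint_pos"],2),"pos",np.round(s["tool_pos"],4))
    return s
def plan(*wp):
    p,C=load()
    for P,R in wp:
        d=(C.inv().apply(np.array(P)-p)/.025).round(2)+0.; r=(np.degrees((C.inv()*R).as_rotvec())/8).round(2)+0.
        print([d.tolist(),r.tolist()],"mm %.0f deg %.0f"%(np.linalg.norm(d)*25,np.linalg.norm(r)*8))
    json.dump({"p":(p+C.apply(d*.025)).tolist(),"q":(C*Ro.from_rotvec(np.radians(r*8))).as_quat().tolist()},open("cmd.json","w"))
E
python3 - <<'E'
from pl import *
s=state(); q=s["tool_rot"]
json.dump({"p":[.158,.605,.231],"q":[.1270,.9919,0,0]},open("cmd.json","w"))
meas(); g=np.array([.4275,.259,0])+.044*np.array([np.cos(AZ),np.sin(AZ),0])
plan((g+[0,0,.10],ori(104.5)))
E
```

```text
t 0.10 err mm [-0.7 -0.7 -0.8] rot [0.1 0.  0. ] F [ 0.4  0.5 -0.4] w 1.005 g 0 q [ 1.2   0.05  1.61 -0.    1.48 -0.12] pos [0.1573 0.6043 0.2302]
[[-13.06, -9.14, 5.24], [0.0, 0.0, -3.64]] mm 419 deg 29
```

Request:
jog_arm([
  [[-13.06, -9.14, 5.24], [0, 0, -3.64], 50],
  [[-13.06, -9.14, 5.24], [0, 0, -3.64], 50],
  [[-13.06, -9.14, 5.24], [0, 0, -3.64], 50],
  [[-13.06, -9.14, 5.24], [0, 0, -3.64], 50],
  [[-13.06, -9.14, 5.24], [0, 0, -3.64], 50],
  [[-13.06, -9.14, 5.24], [0, 0, -3.64], 50],
  [[-13.06, -9.14, 5.24], [0, 0, -3.64], 50],
  [[-13.06, -9.14, 5.24], [0, 0, -3.64], 50],
])

```text
time: 1.1
tool_pos: [0.4161, 0.2988, 0.0984]
tool_rot: [-0.002, -0.124, 0.992, -0.001]
contact_force: [-0.5, -0.5, 0.2]
gripper_width: 0.503
grasp_force: 0.0
```

```bash
cat > look.py <<'E'
import sys
from pl import *
def crops(name,specs,k=5,marks=()):
    out=[]
    for n,X,w,h in specs:
        a,d=grab_frame(n); u,v=proj(n,X)[0].astype(int); x=max(0,u-w//2); y=max(0,v-h//2); np.savez(f"{n}_l.npz",a=a,d=d)
        c=cv2.resize(a[y:y+h,x:x+w,::-1],None,fx=k,fy=k,interpolation=cv2.INTER_CUBIC)
        for M,col in marks:
            m=proj(n,M)[0]; cv2.drawMarker(c,(int((m[0]+.5-x)*k),int((m[1]+.5-y)*k)),col,cv2.MARKER_CROSS,14,1)
        print(n,"crop origin",x,y); out.append(c)
    cv2.imwrite(f"pics/{name}.png",np.hstack(out))
E
python3 - <<'E'
from look import *
s=meas(); p=s["tool_pos"]; y=np.array([np.cos(AZ),np.sin(AZ),0])
crops("a",[("top",p,80,100),("side",p,80,100)],marks=[(p,(0,0,255)),(p+.021*y,(0,255,0)),(p-.021*y,(0,255,0)),(np.array([.4275,.259,.018]),(255,0,0))])
E
```

```text
t 1.10 err mm [-0.2 -2.8 -1.6] rot [0.1 0.2 0.3] F [-0.5 -0.5  0.2] w 0.503 g 0 q [ 0.48 -0.09  1.99 -0.    1.25 -1.34] pos [0.4161 0.2988 0.0984]
top crop origin 195 192
side crop origin 325 194
```

View pics/a.png

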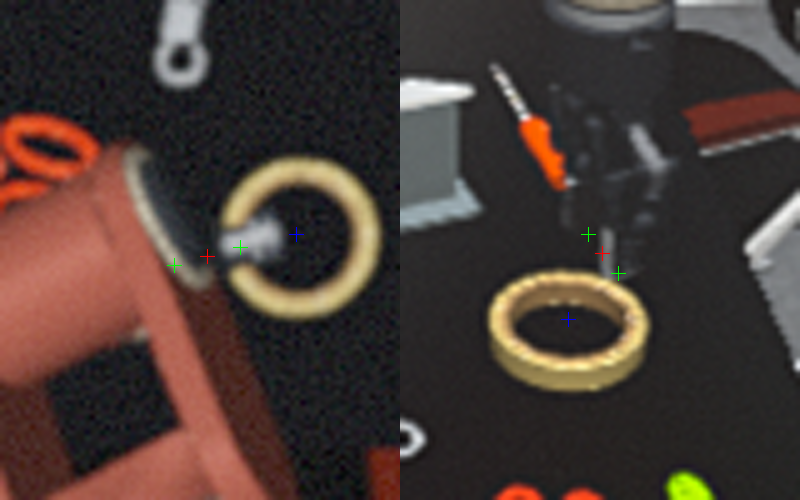

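Top view: the inner finger (265,240) is inside the ring, which is centred at about (300,237). The side view agrees with my roll centre mark. Descend and grip.

```bash
python3 - <<'E'
from pl import *
g=np.array([.428,.2585,0])+.044*np.array([np.cos(AZ),np.sin(AZ),0])
plan((g+[0,0,.004],ori(104.5)))
E
```

```text
[[-0.02, -0.03, 3.84], [0.0, 0.0, 0.0]] mm 96 deg 0
```

Request:
jog_arm([
  [[-0.02, -0.03, 2], [0, 0, 0], 50],
  [[-0.02, -0.03, 3.2], [0, 0, 0], 50],
  [[-0.02, -0.03, 3.84], [0, 0, 0], 50],
  [[-0.02, -0.03, 3.84], [0, 0, 0], 50],
  [[-0.02, -0.03, 3.84], [0, 0, 0], 0],
  [[-0.02, -0.03, 3.84], [0, 0, 0], 0],
  [[-0.02, -0.03, 3.84], [0, 0, 0], 0],
  [[-0.02, -0.03, 3.84], [0, 0, 0], 0],
])

```text
time: 2.2
tool_pos: [0.4178, 0.3017, 0.0061]
tool_rot: [0.001, -0.126, 0.992, 0.001]
contact_force: [-2.3, 0.4, 6.7]
gripper_width: 0.085
grasp_force: 56.7
```

```bash
python3 - <<'E'
from pl import *
meas()
E
```

```text
t 2.20 err mm [0.8 0.7 2.1] rot [-0.1 -0.2  0. ] F [-2.3  0.4  6.7] w 0.085 g 57 q [ 0.48  0.05  2.02  0.    1.06 -1.34] pos [0.4178 0.3017 0.0061]
```

```bash
python3 - <<'E'
from pl import *
T,ex,ey,n=basis(); O=np.array([.5455,.0525,.069])
p,C=load()
plan((p+[0,0,.15],C),(O+.046*ex+.106*n,ori(104.5,True)))
E
```

```text
[[0.0, 0.0, -6.0], [0.0, 0.0, 0.0]] mm 150 deg 0
[[-2.48, -11.2, -7.21], [-3.37, 0.0, 0.0]] mm 339 deg 27
```

Request:
jog_arm([
  [[0, 0, -2], [0, 0, 0], 0],
  [[0, 0, -4], [0, 0, 0], 0],
  [[0, -0.5, -6], [0, 0, 0], 0],
  [[-0.5, -2.5, -6.5], [-1, 0, 0], 0],
  [[-1, -4.8, -6.8], [-2, 0, 0], 0],
  [[-1.5, -7, -7], [-3, 0, 0], 0],
  [[-2, -9.1, -7.1], [-3.37, 0, 0], 0],
  [[-2.48, -11.2, -7.21], [-3.37, 0, 0], 0],
])

```text
time: 3.2
tool_pos: [0.5472, 0.0424, 0.184]
tool_rot: [-0.03, -0.122, 0.965, 0.231]
contact_force: [1.1, 0.5, -0.1]
gripper_width: 0.081
grasp_force: 56.8
```

Request:
jog_arm([
  [[0, 0, 0], [0, 0, 0], 0],
  [[0, 0, 0], [0, 0, 0], 0],
])

```text
time: 3.45
tool_pos: [0.5464, 0.0454, 0.1843]
tool_rot: [-0.03, -0.123, 0.965, 0.231]
contact_force: [-0.3, 1.4, -0.5]
gripper_width: 0.081
grasp_force: 56.8
```

```bash
python3 - <<'E'
from look import *
T,ex,ey,n=basis(); O=np.array([.5455,.0525,.069])
s=meas(); p=s["tool_pos"]; c=p-.044*ex-.006*n+.018*n
G=(0,255,0)
crops("b",[("top",O+.05*n,80,100),("side",O+.05*n,80,100)],marks=[(p,(0,0,255)),(c,(255,0,0)),(O+.065*n,G),(O-.068*ex+.065*ey,G),(O-.068*ex-.065*ey,G),(O+.068*ex-.065*ey,G),(O+.068*ex+.065*ey,G),(O-.046*ex+.032*ey+.01*n,(255,0,255)),(O-.046*ex-.032*ey+.01*n,(255,0,255))])
E
```

```text
t 3.45 err mm [-0.9 -0.1  0. ] rot [-0.  0.  0.] F [-0.3  1.4 -0.5] w 0.081 g 57 q [-0.26  0.01  1.78  0.41  1.59 -2.13] pos [0.5464 0.0454 0.1843]
top crop origin 281 147
side crop origin 273 149
```

View pics/b.png

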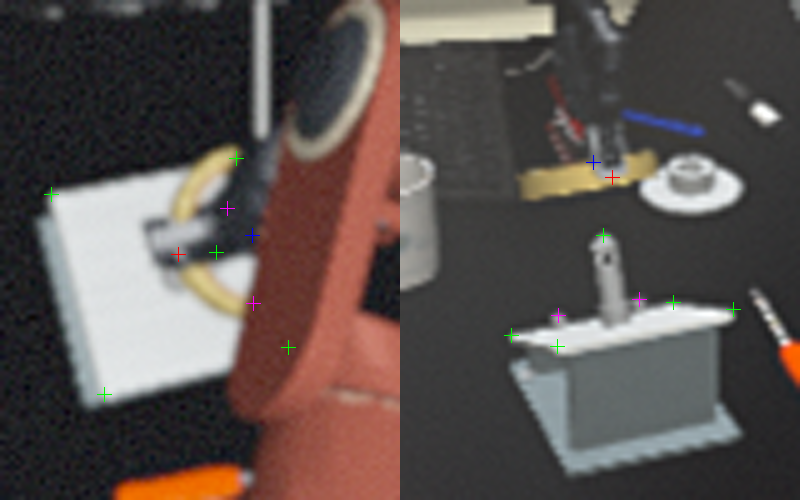

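The roll is held level with the slope: side view roll at (520–657,170), post top (604,240). Lower it along the post, slightly upslope.

```bash
python3 - <<'E'
from pl import *
T,ex,ey,n=basis(); O=np.array([.5455,.0525,.069])
plan((O+.048*ex+.0120*n,ori(104.5,True)))
E
```

```text
[[0.0, 0.09, 3.76], [0.0, 0.0, 0.0]] mm 94 deg 0
```

Request:
jog_arm([
  [[0, 0.08, 1.2], [0, 0, 0], 0],
  [[0, 0.08, 2.2], [0, 0, 0], 0],
  [[0, 0.08, 3], [0, 0, 0], 0],
  [[0, 0.08, 3.5], [0, 0, 0], 0],
  [[0, 0.08, 3.76], [0, 0, 0], 0],
  [[0, 0.08, 3.76], [0, 0, 0], 0],
  [[0, 0.08, 3.76], [0, 0, 0], 0],
])

```text
time: 4.42
tool_pos: [0.5364, 0.0879, 0.1025]
tool_rot: [-0.029, -0.123, 0.965, 0.231]
contact_force: [0.1, 0.4, -0.9]
gripper_width: 0.079
grasp_force: 56.8
```

```bash
python3 - <<'E'
from pl import *
meas()
E
```

```text
t 4.42 err mm [ 0.2 -0.8  1. ] rot [ 0.  -0.1 -0. ] F [ 0.1  0.4 -0.9] w 0.079 g 57 q [-0.19  0.07  1.87  0.43  1.43 -2.13] pos [0.5364 0.0879 0.1025]
```

Request:
jog_arm([
  [[0, 0, 0.1], [0, 0, 0], 0],
  [[0, 0, 0.2], [0, 0, 0], 0],
  [[0, 0, 0.2], [0, 0, 0], 0],
])

```text
time: 4.8
tool_pos: [0.5349, 0.0905, 0.097]
tool_rot: [-0.03, -0.123, 0.965, 0.231]
contact_force: [-1.0, -0.4, -1.0]
gripper_width: 0.081
grasp_force: 56.8
```

Request:
jog_arm([
  [[0, 0, 0.06], [0, 0, 0], 0],
  [[0, 0, 0.06], [0, 0, 0], 0],
])

```text
time: 5.05
tool_pos: [0.5348, 0.0912, 0.0958]
tool_rot: [-0.03, -0.123, 0.965, 0.231]
contact_force: [0.1, 0.4, -1.1]
gripper_width: 0.082
grasp_force: 56.8
```

```bash
python3 - <<'E'
from pl import *
p,C=load(); plan((p+C.apply([0,0,.0065]),C)); meas()
E
```

```text
[[0.0, 0.0, 0.26], [0.0, 0.0, 0.0]] mm 6 deg 0
t 5.05 err mm [-0.6 -0.4  0.1] rot [-0.  0.  0.] F [ 0.1  0.4 -1.1] w 0.082 g 57 q [-0.19  0.08  1.88  0.43  1.41 -2.13] pos [0.5348 0.0912 0.0958]
```

Request:
jog_arm([
  [[0, 0, 0.05], [0, 0, 0], 0],
  [[0, 0, 0.05], [0, 0, 0], 0],
])

```text
time: 5.3
tool_pos: [0.5349, 0.0914, 0.0954]
tool_rot: [-0.029, -0.123, 0.965, 0.231]
contact_force: [-2.2, -2.1, 4.9]
gripper_width: 0.08
grasp_force: 57.5
```

Request:
jog_arm([
  [[0, 0, 0.05], [0, 0, 0], 0],
  [[0, 0, 0.05], [0, 0, 0], 0],
])

```text
time: 5.55
tool_pos: [0.535, 0.0914, 0.0953]
tool_rot: [-0.029, -0.123, 0.965, 0.231]
contact_force: [-4.5, -5.0, 9.6]
gripper_width: 0.079
grasp_force: 58.3
```

Request:
jog_arm([
  [[0, 0, 0.05], [0, 0, 0], 0],
  [[0, 0, 0.05], [0, 0, 0], 0],
])

```text
time: 5.8
tool_pos: [0.535, 0.0915, 0.0953]
tool_rot: [-0.03, -0.124, 0.965, 0.231]
contact_force: [-8.4, -7.6, 15.7]
gripper_width: 0.082
grasp_force: 59.0
```

```bash
python3 - <<'E'
from look import *
p,C=load(); plan((p+C.apply([0,0,.00375]),C)); meas()
T,ex,ey,n=basis(); O=np.array([.5455,.0525,.069])
crops("c",[("side",O+.01*n,60,50)],k=10)
E
```

```text
[[0.0, 0.0, 0.15], [0.0, 0.0, 0.0]] mm 4 deg 0
t 5.80 err mm [ 0.  -1.7  2.9] rot [ 0.1  0.  -0.1] F [-8.4 -7.6 15.7] w 0.082 g 59 q [-0.19  0.08  1.88  0.43  1.41 -2.13] pos [0.535  0.0915 0.0953]
side crop origin 285 185
```

Contact occurs at the expected plate height. Ease the press, then slide the roll downslope to the pegs.

Request:
jog_arm([
  [[0, 0, -0.1], [0, 0, 0], 0],
  [[0, -0.06, -0.1], [0, 0, 0], 0],
  [[0, -0.12, -0.1], [0, 0, 0], 0],
  [[0, -0.12, -0.1], [0, 0, 0], 0],
])

```text
time: 6.35
tool_pos: [0.5362, 0.0896, 0.0943]
tool_rot: [-0.029, -0.123, 0.964, 0.232]
contact_force: [-0.5, 0.4, 5.0]
gripper_width: 0.08
grasp_force: 57.6
```

Request:
jog_arm([
  [[0, -0.06, 0], [0, 0, 0], 0],
  [[0, -0.06, 0], [0, 0, 0], 0],
])

```text
time: 6.6
tool_pos: [0.5362, 0.0895, 0.0942]
tool_rot: [-0.029, -0.123, 0.964, 0.233]
contact_force: [-1.9, 3.4, 7.5]
gripper_width: 0.082
grasp_force: 58.0
```

Request:
jog_arm([
  [[0, -0.06, 0], [0, 0, 0], 0],
  [[0, -0.06, 0], [0, 0, 0], 0],
])

```text
time: 6.85
tool_pos: [0.5362, 0.0893, 0.0942]
tool_rot: [-0.029, -0.123, 0.964, 0.235]
contact_force: [-3.6, 6.0, 9.9]
gripper_width: 0.082
grasp_force: 58.4
```

```bash
python3 - <<'E'
from pl import *
p,C=load(); plan((p+C.apply([0,-.006,-.0025]),C)); s=meas(); T,ex,ey,n=basis(); O=np.array([.5455,.0525,.069])
F=s["contact_force"]; print("F ex,ey,n",F@ex,F@ey,F@n, "tcp",[(s["tool_pos"]-O)@e for e in(ex,ey,n)])
E
```

```text
[[0.0, -0.24, -0.1], [0.0, 0.0, 0.0]] mm 6 deg 0
t 6.85 err mm [-0.4  2.4  2.3] rot [-0.4 -0.1 -0.1] F [-3.6  6.   9.9] w 0.082 g 58 q [-0.19  0.09  1.87  0.43  1.42 -2.14] pos [0.5362 0.0893 0.0942]
F ex,ey,n 10.438605117781268 1.9551654634572777 5.83492493875039 tcp [np.float64(0.045234950796050735), np.float64(-0.00022841419459799085), np.float64(0.0052052837291044285)]
```

Roll is against the pegs (reaction about 10 N upslope). Ease off, open slightly, retreat along the post.

Request:
jog_arm([
  [[0, 0.08, -0.04], [0, 0, 0], 0],
  [[0, 0.08, -0.04], [0, 0, 0], 20],
  [[0, 0.08, -0.04], [0, 0, 0], 20],
  [[0, 0.08, -0.04], [0, 0, 0], 20],
  [[0, 0.08, -1], [0, 0, 0], 20],
  [[0, 0.08, -3], [0, 0, 0], 20],
  [[0, 0.08, -5], [0, 0, 0], 20],
  [[0, 0.08, -5], [0, 0, 0], 20],
])

```text
time: 7.85
tool_pos: [0.5527, 0.0314, 0.2083]
tool_rot: [-0.025, -0.123, 0.965, 0.229]
contact_force: [0.4, 0.3, -0.4]
gripper_width: 0.201
grasp_force: 0.0
```

```bash
python3 - <<'E'
from look import *
p,C=load(); plan((p+C.apply([0,.002,-.125]),C)); meas()
K=np.array([.4535,-.2785,.0]); plan((K+[0,0,.17],ori(104.5)))
T,ex,ey,n=basis(); O=np.array([.5455,.0525,.069])
crops("c",[("top",O+.01*n,60,60),("side",O+.01*n,60,60)],k=6)
E
```

```text
[[0.0, 0.08, -5.0], [0.0, 0.0, 0.0]] mm 125 deg 0
t 7.85 err mm [ 2.3 -2.4  4.1] rot [ 0.3 -0.4 -0.1] F [ 0.4  0.3 -0.4] w 0.201 g 0 q [-0.28  0.01  1.75  0.4   1.62 -2.13] pos [0.5527 0.0314 0.2083]
[[6.88, -10.53, -3.82], [3.37, 0.0, 0.0]] mm 329 deg 27
top crop origin 286 170
side crop origin 285 180
```

View pics/c.png

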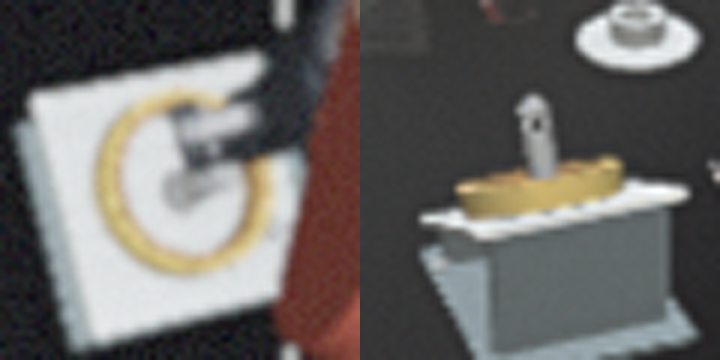

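Roll lies flat around the post, against the pegs. Now the keeper.

Request:
jog_arm([
  [[1, -1.6, -0.6], [0.5, 0, 0], 80],
  [[2.2, -3.4, -1.2], [1.5, 0, 0], 80],
  [[3.4, -5.2, -1.9], [2.5, 0, 0], 80],
  [[4.6, -7, -2.5], [3.37, 0, 0], 80],
  [[5.7, -8.8, -3.2], [3.37, 0, 0], 80],
  [[6.88, -10.53, -3.82], [3.37, 0, 0], 80],
  [[6.88, -10.53, -3.82], [3.37, 0, 0], 80],
  [[6.88, -10.53, -3.82], [3.37, 0, 0], 80],
])

```text
time: 8.95
tool_pos: [0.4524, -0.2776, 0.1682]
tool_rot: [-0.001, -0.126, 0.992, 0.001]
contact_force: [0.5, -0.2, -0.5]
gripper_width: 0.799
grasp_force: 0.0
```

```bash
python3 - <<'E'
from look import *
s=meas()
K=np.array([.4535,-.2785,.0]); plan((K+[0,0,.006],ori(104.5)))
y=np.array([np.cos(AZ),np.sin(AZ),0]); p=s["tool_pos"]
a,d=grab_frame("side");W=cloud("side",d)
m=(abs(W[...,0]-.4535)<.06)&(abs(W[...,1]+.2785)<.06)&(W[...,2]>.02)&(W[...,2]<.035); print(m.sum(),np.median(W[m],0),W[m].min(0),W[m].max(0))
E
```

```text
t 8.95 err mm [-1.1  0.8 -1.8] rot [-0.2  0.1 -0. ] F [ 0.5 -0.2 -0.5] w 0.799 g 0 q [-0.69 -0.12  1.89  0.    1.38 -2.52] pos [ 0.4524 -0.2776  0.1682]
[[0.0, 0.0, 6.56], [0.0, 0.0, 0.0]] mm 164 deg 0
35 [ 0.46046036 -0.27114673  0.02501861] [ 0.43879644 -0.29713698  0.02007601] [ 0.47706479 -0.25144693  0.02809299]
```

Request:
jog_arm([
  [[-0.04, 0, 2.4], [0, 0, 0], 80],
  [[-0.04, 0, 4.6], [0, 0, 0], 80],
  [[-0.04, 0, 5.8], [0, 0, 0], 80],
  [[-0.04, 0, 6.56], [0, 0, 0], 80],
  [[-0.04, 0, 6.56], [0, 0, 0], 80],
  [[-0.04, 0, 6.56], [0, 0, 0], 0],
  [[-0.04, 0, 6.56], [0, 0, 0], 0],
  [[-0.04, 0, 6.56], [0, 0, 0], 0],
])

```text
time: 10.0
tool_pos: [0.4556, -0.2795, 0.0086]
tool_rot: [0.001, -0.126, 0.992, -0.001]
contact_force: [-1.0, 1.4, 7.3]
gripper_width: 0.465
grasp_force: 60.4
```

Request:
jog_arm([
  [[0, 0, 0], [0, 0, 0], 0],
  [[0, 0, 0], [0, 0, 0], 0],
])

```text
time: 10.25
tool_pos: [0.4556, -0.2796, 0.0086]
tool_rot: [0.002, -0.126, 0.992, -0.001]
contact_force: [0.0, 2.6, 6.3]
gripper_width: 0.466
grasp_force: 60.4
```

```bash
python3 - <<'E'
from pl import *
p,C=load(); plan((p+C.apply([-.001,0,0]),C));p,C=load(); meas()
T,ex,ey,n=basis(); O=np.array([.5455,.0525,.069])+.003*ex
plan((p+[0,0,.22],C),(O+.115*n,ori(104.5,True)))
E
```

```text
[[-0.04, 0.0, 0.0], [0.0, 0.0, 0.0]] mm 1 deg 0
t 10.25 err mm [ 1.  -1.4  2.7] rot [ 0.2 -0.2  0. ] F [0.  2.6 6.3] w 0.466 g 60 q [-0.69  0.09  1.98  0.    1.07 -2.51] pos [ 0.4556 -0.2796  0.0086]
[[0.0, 0.0, -8.8], [0.0, 0.0, 0.0]] mm 220 deg 0
[[-6.84, 9.91, -6.68], [-3.37, 0.0, 0.0]] mm 344 deg 27
```

Request:
jog_arm([
  [[0, 0, -2], [0, 0, 0], 0],
  [[0, 0, -4], [0, 0, 0], 0],
  [[-1, 1, -6], [0, 0, 0], 0],
  [[-2, 2.8, -7], [-1, 0, 0], 0],
  [[-3.2, 4.6, -7.2], [-2, 0, 0], 0],
  [[-4.4, 6.4, -7.2], [-3, 0, 0], 0],
  [[-5.6, 8.2, -7], [-3.37, 0, 0], 0],
  [[-6.84, 9.91, -6.68], [-3.37, 0, 0], 0],
])

```text
time: 11.25
tool_pos: [0.5584, 0.0046, 0.1732]
tool_rot: [-0.029, -0.122, 0.965, 0.231]
contact_force: [0.2, -0.5, -0.7]
gripper_width: 0.468
grasp_force: 61.2
```

Request:
jog_arm([
  [[0, 0, 0], [0, 0, 0], 0],
  [[0, 0, 0], [0, 0, 0], 0],
])

```text
time: 11.5
tool_pos: [0.5575, 0.0039, 0.1735]
tool_rot: [-0.029, -0.123, 0.965, 0.231]
contact_force: [0.5, -0.3, -0.9]
gripper_width: 0.467
grasp_force: 61.2
```

```bash
python3 - <<'E'
from look import *
T,ex,ey,n=basis(); O=np.array([.5455,.0525,.069])+.003*ex
s=meas(); p=s["tool_pos"]; c=p-.0086*n
G=(0,255,0);M=[(c,(0,0,255)),(O+.065*n,G),(O+.018*n,G)]+[(c+.045*(np.cos(a)*ex+np.sin(a)*ey),(255,0,0)) for a in np.arange(0,6.28,.785)]
crops("d",[("top",O+.07*n,66,80),("side",O+.07*n,66,80)],k=6,marks=M)
E
```

```text
t 11.50 err mm [-0.4 -0.7  0.5] rot [ 0.1 -0.  -0. ] F [ 0.5 -0.3 -0.9] w 0.467 g 61 q [-0.32  0.07  1.75  0.39  1.59 -2.19] pos [0.5575 0.0039 0.1735]
top crop origin 290 156
side crop origin 280 154
```

View pics/d.png

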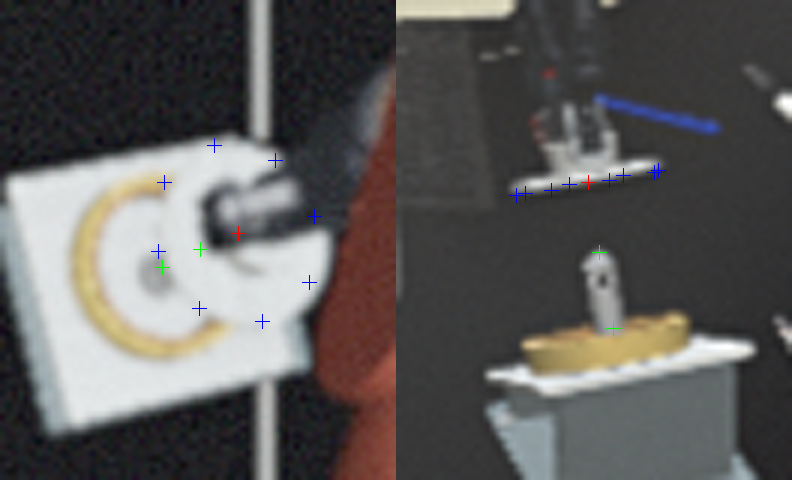

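The top view shows the keeper disc centred on its predicted marks (within about 1 px); the side view has the post top at (596,250) and the disc parallel to the slope. Lower in stages.

Request:
jog_arm([
  [[0, 0, 0.9], [0, 0, 0], 0],
  [[0, 0, 1.5], [0, 0, 0], 0],
  [[0, 0, 1.9], [0, 0, 0], 0],
  [[0, 0, 1.9], [0, 0, 0], 0],
])

```text
time: 12.1
tool_pos: [0.5516, 0.025, 0.1301]
tool_rot: [-0.03, -0.123, 0.965, 0.231]
contact_force: [-0.2, 0.4, -0.7]
gripper_width: 0.47
grasp_force: 61.2
```

Request:
jog_arm([
  [[0, 0, 0.3], [0, 0, 0], 0],
  [[0, 0, 0.5], [0, 0, 0], 0],
  [[0, 0, 0.5], [0, 0, 0], 0],
])

```text
time: 12.48
tool_pos: [0.5509, 0.0302, 0.1193]
tool_rot: [-0.029, -0.123, 0.965, 0.231]
contact_force: [2.4, -1.0, -3.9]
gripper_width: 0.47
grasp_force: 61.1
```

```bash
cat >> pl.py <<'E'
O0=np.array([.5455,.0525,.069])
def rep():
    s=meas(); T,ex,ey,n=basis(); B=np.c_[ex,ey,n]; print("F ex,ey,n",(s["contact_force"]@B).round(1),"tcp mm",(((s["tool_pos"]-O0)@B)*1e3).round(1)); return s
E
python3 - <<'E'
from pl import *
p,C=load(); plan((p+C.apply([0,0,.06]),C)); rep()
E
```

```text
[[0.0, 0.0, 2.4], [0.0, 0.0, 0.0]] mm 60 deg 0
t 12.47 err mm [-0.2 -0.7 -0.2] rot [ 0.1 -0.   0. ] F [ 2.4 -1.  -3.9] w 0.470 g 61 q [-0.28  0.1   1.81  0.4   1.49 -2.19] pos [0.5509 0.0302 0.1193]
F ex,ey,n [-3.1 -2.1 -2.8] tcp mm [ 2.4  0.3 55.2]
```

Request:
jog_arm([
  [[-0.04, -0.08, 0], [0, 0, 0], 0],
  [[-0.04, -0.08, 0], [0, 0, 0], 0],
  [[-0.04, -0.08, 0.3], [0, 0, 0], 0],
  [[-0.04, -0.08, 0.5], [0, 0, 0], 0],
  [[-0.04, -0.08, 0.5], [0, 0, 0], 0],
])

```text
time: 13.1
tool_pos: [0.5499, 0.0349, 0.1068]
tool_rot: [-0.03, -0.123, 0.965, 0.232]
contact_force: [-1.3, 0.5, -1.1]
gripper_width: 0.468
grasp_force: 61.2
```

```bash
python3 - <<'E'
from pl import *
p,C=load(); plan((p+C.apply([-.001,-.002,.0125]),C)); rep()
E
```

```text
[[-0.04, -0.08, 0.5], [0.0, 0.0, 0.0]] mm 13 deg 0
t 13.10 err mm [-1.2 -0.  -0.6] rot [-0.   0.1  0. ] F [-1.3  0.5 -1.1] w 0.468 g 61 q [-0.28  0.11  1.82  0.4   1.47 -2.2 ] pos [0.5499 0.0349 0.1068]
F ex,ey,n [ 0.2  1.1 -1.3] tcp mm [ 1.   0.1 41.9]
```

Request:
jog_arm([
  [[0, 0, 0.3], [0, 0, 0], 0],
  [[0, 0, 0.5], [0, 0, 0], 0],
  [[0, 0, 0.5], [0, 0, 0], 0],
])

```text
time: 13.48
tool_pos: [0.5487, 0.0402, 0.0958]
tool_rot: [-0.03, -0.123, 0.965, 0.231]
contact_force: [-0.3, 0.6, -0.8]
gripper_width: 0.466
grasp_force: 61.3
```

Request:
jog_arm([
  [[0, 0, 0.08], [0, 0, 0], 0],
  [[0, 0, 0.08], [0, 0, 0], 0],
])

```text
time: 13.72
tool_pos: [0.549, 0.0408, 0.0947]
tool_rot: [-0.029, -0.123, 0.965, 0.231]
contact_force: [-0.3, -0.9, -1.0]
gripper_width: 0.467
grasp_force: 61.3
```

Request:
jog_arm([
  [[0, 0, 0.08], [0, 0, 0], 0],
  [[0, 0, 0.08], [0, 0, 0], 0],
])

```text
time: 13.98
tool_pos: [0.5487, 0.0417, 0.0928]
tool_rot: [-0.03, -0.123, 0.965, 0.231]
contact_force: [-1.1, 0.7, -1.1]
gripper_width: 0.465
grasp_force: 61.3
```

```bash
python3 - <<'E'
from pl import *
p,C=load(); plan((p+C.apply([0,0,.0165]),C)); rep()
E
```

```text
[[0.0, 0.0, 0.66], [0.0, 0.0, 0.0]] mm 16 deg 0
t 13.97 err mm [-0.6 -0.4  0.1] rot [-0.  0.  0.] F [-1.1  0.7 -1.1] w 0.465 g 61 q [-0.27  0.12  1.83  0.41  1.44 -2.2 ] pos [0.5487 0.0417 0.0928]
F ex,ey,n [ 0.4  0.9 -1.4] tcp mm [ 0.8 -0.4 26.3]
```

Request:
jog_arm([
  [[0, 0, 0.06], [0, 0, 0], 0],
  [[0, 0, 0.06], [0, 0, 0], 0],
])

```text
time: 14.22
tool_pos: [0.5488, 0.0421, 0.0922]
tool_rot: [-0.029, -0.123, 0.965, 0.231]
contact_force: [-1.4, -3.1, 2.7]
gripper_width: 0.471
grasp_force: 61.6
```

Request:
jog_arm([
  [[0, 0, 0.06], [0, 0, 0], 0],
  [[0, 0, 0.06], [0, 0, 0], 0],
])

```text
time: 14.48
tool_pos: [0.5489, 0.0421, 0.0921]
tool_rot: [-0.029, -0.123, 0.965, 0.231]
contact_force: [-4.2, -5.0, 9.6]
gripper_width: 0.471
grasp_force: 62.3
```

```bash
python3 - <<'E'
from pl import *
p,C=load(); plan((p+C.apply([0,0,.003]),C)); rep()
E
```

```text
[[0.0, 0.0, 0.12], [0.0, 0.0, 0.0]] mm 3 deg 0
t 14.47 err mm [-0.  -1.4  2.1] rot [ 0.1  0.  -0. ] F [-4.2 -5.   9.6] w 0.471 g 62 q [-0.26  0.13  1.83  0.41  1.44 -2.2 ] pos [0.5489 0.0421 0.0921]
F ex,ey,n [ 1.   5.3 10.3] tcp mm [ 0.8 -0.7 25.5]
```

Keeper seated at the expected height. Release, retreat, and re-measure the clip, bottle and post.

Request:
jog_arm([
  [[0, 0, -0.08], [0, 0, 0], 0],
  [[0, 0, -0.08], [0, 0, 0], 70],
  [[0, 0, -0.08], [0, 0, 0], 70],
  [[0, 0, -0.08], [0, 0, 0], 70],
  [[0, 0, -1.5], [0, 0, 0], 70],
  [[0, 0, -3.5], [0, 0, 0], 70],
  [[0, 0, -5], [0, 0, 0], 70],
  [[0, 0, -5], [0, 0, 0], 70],
])

```text
time: 15.48
tool_pos: [0.5648, -0.0132, 0.2052]
tool_rot: [-0.026, -0.123, 0.965, 0.23]
contact_force: [-0.0, -1.0, 0.6]
gripper_width: 0.698
grasp_force: 0.0
```

```bash
python3 - <<'E'
from pl import *
p,C=load(); plan((p+C.apply([0,0,-.125]),C)); rep()
plan((np.array([.573,.338,.16]),ori(81)))
a=np.load("side0.npz");W=cloud("side",a["d"])
m=(abs(W[...,0]-.65)<.1)&(abs(W[...,1]-.42)<.07)&(W[...,2]>.03)&(W[...,2]<.13); print("bottle side",m.sum(),W[m].min(0),W[m].max(0))
a=np.load("top0.npz");W=cloud("top",a["d"])
m=(abs(W[...,0]-.65)<.1)&(abs(W[...,1]-.42)<.07)&(W[...,2]>.06)&(W[...,2]<.13); print("bottle top",m.sum(),np.median(W[m],0),W[m].min(0),W[m].max(0))
E
```

```text
[[0.0, 0.0, -5.0], [0.0, 0.0, 0.0]] mm 125 deg 0
t 15.47 err mm [ 1.7 -1.8  3.7] rot [ 0.2 -0.3 -0.1] F [-0.  -1.   0.6] w 0.698 g 0 q [-0.35  0.06  1.7   0.39  1.65 -2.19] pos [ 0.5648 -0.0132  0.2052]
F ex,ey,n [-0.6  0.3  1. ] tcp mm [  0.8  -2.2 152.4]
[[-3.89, 11.22, 7.57], [3.32, -0.69, 2.89]] mm 352 deg 36
bottle side 237 [0.66618771 0.42494851 0.03030657] [0.74692285 0.48326693 0.10168619]
bottle top 72 [0.6762685  0.42316386 0.07724609] [0.66551715 0.41190181 0.06004539] [0.69248452 0.43858094 0.10247034]
```

Request:
jog_arm([
  [[-0.5, 1.2, 0.2], [0.3, -0.05, 0.25], 50],
  [[-1, 3, 1], [1, -0.2, 0.9], 50],
  [[-1.6, 5, 2.2], [1.9, -0.4, 1.7], 50],
  [[-2.3, 7, 3.8], [2.8, -0.6, 2.4], 50],
  [[-3, 9, 5.6], [3.32, -0.69, 2.89], 50],
  [[-3.89, 11.22, 7.57], [3.32, -0.69, 2.89], 50],
  [[-3.89, 11.22, 7.57], [3.32, -0.69, 2.89], 50],
  [[-3.89, 11.22, 7.57], [3.32, -0.69, 2.89], 50],
])

```text
time: 16.48
tool_pos: [0.5711, 0.3385, 0.1577]
tool_rot: [-0.002, 0.077, 0.997, -0.001]
contact_force: [-0.6, -1.2, 0.3]
gripper_width: 0.498
grasp_force: 0.0
```

```bash
python3 - <<'E'
from look import *
s=meas(); p=s["tool_pos"]
c=np.array([.573,.338,0]); a=np.radians(-9); X=np.array([np.cos(a),np.sin(a),0]);Y=np.array([-np.sin(a),np.cos(a),0]); o=c-.005*Y+[0,0,.0025]
G=(0,255,0); M=[(o+.0985*X,G),(o-.041*X+.005*Y,G),(o+.062*X,(0,0,255)),(o+.091*X+.0145*Y,(255,0,0)),(c+[0,0,.022],(0,0,255))]
O=O0
crops("e",[("top",c+.025*X,36,60),("side",c+.025*X,54,60),("side",O+.045*basis()[3],36,60)],k=6,marks=M+[(O+.065*basis()[3],G),(O+.048*basis()[3],(0,0,255))])
E
```

```text
t 16.48 err mm [-1.9  0.4 -2.2] rot [ 0.1  0.2 -0.1] F [-0.6 -1.2  0.3] w 0.498 g 0 q [ 0.42  0.2   1.58  0.    1.37 -0.99] pos [0.5711 0.3385 0.1577]
top crop origin 215 158
side crop origin 280 251
side crop origin 296 170
```

View pics/e.png

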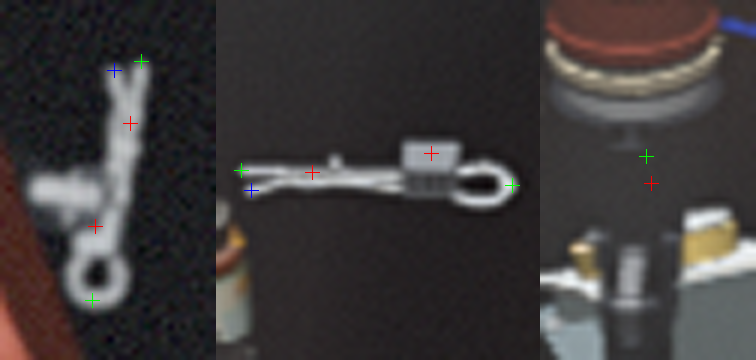

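The clip marks (tip, bow, loop end) match both views within 1 px: tab at (431,153) in the side crop, heading −9°. Descend and grip.

```bash
python3 - <<'E'
from pl import *
plan((np.array([.573,.3375,.006]),ori(81)))
E
```

```text
[[-0.01, -0.02, 6.16], [0.0, 0.0, 0.0]] mm 154 deg 0
```

Request:
jog_arm([
  [[0, -0.02, 2.2], [0, 0, 0], 50],
  [[0, -0.02, 4.4], [0, 0, 0], 50],
  [[0, -0.02, 5.6], [0, 0, 0], 50],
  [[0, -0.02, 6.16], [0, 0, 0], 50],
  [[0, -0.02, 6.16], [0, 0, 0], 50],
  [[0, -0.02, 6.16], [0, 0, 0], 0],
  [[0, -0.02, 6.16], [0, 0, 0], 0],
  [[0, -0.02, 6.16], [0, 0, 0], 0],
])

```text
time: 17.62
tool_pos: [0.5743, 0.3379, 0.009]
tool_rot: [0.002, 0.079, 0.997, 0.001]
contact_force: [-0.2, -0.9, 6.6]
gripper_width: 0.237
grasp_force: 61.8
```

```bash
python3 - <<'E'
from pl import *
meas()
E
```

```text
t 17.62 err mm [1.2 0.3 3. ] rot [-0.1 -0.2 -0. ] F [-0.2 -0.9  6.6] w 0.237 g 62 q [ 0.42  0.36  1.65 -0.    1.12 -0.99] pos [0.5743 0.3379 0.009 ]
```

```bash
python3 - <<'E'
from pl import *
p,C=load(); T,ex,ey,n=basis()
plan((p+[0,0,.1],C),(O0+.1275*ex-.0061*ey+.0735*n,ori(14.5,True)))
E
```

```text
[[0.0, 0.0, -4.0], [0.0, 0.0, 0.0]] mm 100 deg 0
[[0.36, -8.39, -7.46], [-1.96, 2.98, 8.15]] mm 281 deg 71
```

Request:
jog_arm([
  [[0, 0, -2], [0, 0, 0], 0],
  [[0, 0, -4], [0, 0, 0], 0],
  [[0.1, -0.5, -6], [-0.24, 0.37, 1], 0],
  [[0.15, -2, -7], [-0.55, 0.84, 2.3], 0],
  [[0.2, -4, -7.4], [-0.86, 1.32, 3.6], 0],
  [[0.3, -6, -7.46], [-1.18, 1.79, 4.9], 0],
  [[0.36, -7.5, -7.46], [-1.49, 2.27, 6.2], 0],
  [[0.36, -8.39, -7.46], [-1.8, 2.74, 7.5], 0],
])

```text
time: 18.62
tool_pos: [0.5305, 0.1298, 0.193]
tool_rot: [-0.165, 0.544, 0.813, 0.128]
contact_force: [1.3, 0.4, -0.8]
gripper_width: 0.243
grasp_force: 60.9
```

```bash
python3 - <<'E'
from pl import *
T,ex,ey,n=basis()
# true end of last call's target
c=json.load(open("cmd.json")); tgt=(np.array(c["p"]),Ro.from_quat(c["q"]))
full=Ro.from_rotvec(np.radians(8*np.array([-1.96,2.98,8.15]))); part=Ro.from_rotvec(np.radians(8*np.array([-1.8,2.74,7.5])))
C=tgt[1]*full.inv()*part; json.dump({"p":c["p"],"q":C.as_quat().tolist()},open("cmd.json","w"))
rep(); plan(tgt)
E
```

```text
t 18.62 err mm [-0.9 -2.   0.6] rot [ 0.5 -0.9 -2.4] F [ 1.3  0.4 -0.8] w 0.243 g 61 q [-0.09 -0.04  1.81  0.38  1.55 -0.53] pos [0.5305 0.1298 0.193 ]
F ex,ey,n [-0.3 -1.3 -0.8] tcp mm [126.3  -4.8  74.8]
[[0.0, 0.0, 0.0], [-0.16, 0.24, 0.65]] mm 0 deg 6
```

Request:
jog_arm([
  [[0, 0, 0], [-0.16, 0.24, 0.65], 0],
  [[0, 0, 0], [-0.16, 0.24, 0.65], 0],
  [[0, 0, 0], [-0.16, 0.24, 0.65], 0],
])

```text
time: 19.0
tool_pos: [0.5307, 0.1317, 0.1928]
tool_rot: [-0.177, 0.576, 0.786, 0.138]
contact_force: [0.4, -0.4, -1.8]
gripper_width: 0.24
grasp_force: 60.9
```

```bash
python3 - <<'E'
from look import *
T,ex,ey,n=basis(); s=rep(); p=s["tool_pos"]
w=p+.005*ey-.0065*n; G=(0,255,0);Rd=(0,0,255);H=O0+.0003*ex-.0011*ey+.047*n
M=[(w-.0985*ex,G),(w-.062*ex,G),(w-.091*ex-.0145*ey,(255,0,0)),(H,Rd),(H+.017*n,Rd)]
crops("f",[("top",H+.04*ex,66,80),("side",H+.03*ex,66,80)],k=6,marks=M)
E
```

```text
t 19.00 err mm [-0.7 -0.1  0.4] rot [ 0.7 -1.  -2.9] F [ 0.4 -0.4 -1.8] w 0.240 g 61 q [-0.11 -0.04  1.82  0.42  1.54 -0.46] pos [0.5307 0.1317 0.1928]
F ex,ey,n [-1.2 -0.3 -1.4] tcp mm [127.9  -5.5  73.8]
top crop origin 276 160
side crop origin 283 160
```

View pics/f.png

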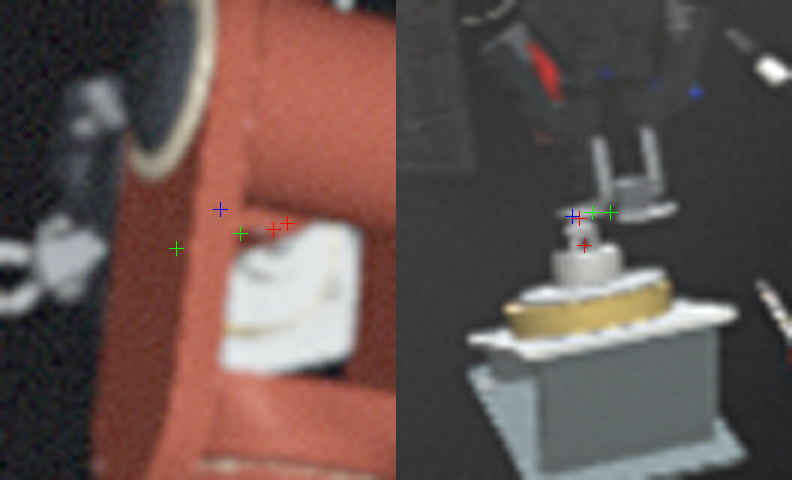

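The side view shows the clip held above the collar with its tip near (560,212) and the post top near (580,226). The turn is about 3° short because of rate limiting, so I'll correct that.

Request:
jog_arm([
  [[0, 0, 0], [-0.09, 0.12, 0.36], 0],
  [[0, 0, 0], [-0.09, 0.12, 0.36], 0],
  [[0, 0, 0], [-0.09, 0.12, 0.36], 0],
])

```text
time: 19.48
tool_pos: [0.5307, 0.1317, 0.1927]
tool_rot: [-0.184, 0.596, 0.769, 0.143]
contact_force: [0.6, -0.4, -0.6]
gripper_width: 0.232
grasp_force: 60.9
```

```bash
python3 - <<'E'
from look import *
T,ex,ey,n=basis(); s=rep(); p=s["tool_pos"]
a,d=grab_frame("side"); np.savez("s5.npz",a=a,d=d); W=cloud("side",d); g=cv2.cvtColor(a,cv2.COLOR_RGB2GRAY)
H=O0+.047*n; u,v=proj("side",H)[0].astype(int); print("hole px",proj("side",O0-.0011*ey+.047*n),"tip px",proj("side",p+.005*ey-.0065*n-.0985*ex))
print("cols",u-14,u+14)
for r in range(v-14,v+8): print(r,g[r,u-14:u+15])
P=(W-O0)@np.c_[ex,ey,n]*1e3
for lab,m in(("post",(abs(P[...,0])<14)&(abs(P[...,1])<16)&(P[...,2]>48)&(P[...,2]<66)),("leg",(P[...,0]>25)&(P[...,0]<80)&(abs(P[...,1])<30)&(P[...,2]>50)&(P[...,2]<80))):
    print(lab,m.sum(),np.median(P[m],0),P[m].min(0),P[m].max(0))
E
```

```text
t 19.48 err mm [-0.7 -0.1  0.3] rot [-0.  -0.1  0. ] F [ 0.6 -0.4 -0.6] w 0.232 g 61 q [-0.12 -0.04  1.83  0.44  1.54 -0.42] pos [0.5307 0.1317 0.1927]
F ex,ey,n [-0.7 -0.5 -0.3] tcp mm [127.8  -5.5  73.7]
hole px [[313.82581347 200.45805991]] tip px [[315.28514981 194.94516603]]
cols 300 328
186 [ 56  57  57  56  58  55  56  56  57  56  57  57  61  62  62  78 144 144
  89  55  54  58  55  54  99 152 128  69  56]
187 [ 57  55  56  56  56  55  57  55  56  55  56  57  58  58  62  74 140 145
  93  54  55  55  54  53  92 152 130  70  57]
188 [ 54  58  56  57  56  58  57  55  56  57  56  56  56  60  62  68 124 150
 107  55  54  60  61  58  80 143 136  81  60]
189 [ 56  56  58  56  56  56  57  54  57  56  58  57  56  56  60  66 114 157
 125  74  85  96  96  92  95 139 140  93  60]
190 [ 56  55  57  56  57  58  57  57  56  58  57  57  57  59  61  66 102 154
 129 117 148 147 132 117 114 124 125  92  57]
191 [ 56  57  57  56  56  56  58  56  57  58  54  57  58  59  59  64  89 146
 133 101 114 117 115 115 112 115 121  95  56]
192 [ 57  56  57  59  57  57  55  58  59  56  57  57  58  56  54  61
[... 1454 characters left out ...]
42 160 174 184 195 198 194 187
 178 165 118  71  70  83  91  91  91  71  50]
205 [ 59  57  59  59  56  57  56  53  55 101 138 156 170 182 193 196 192 185
 175 160 144 143 155 177 194 193 187 133  62]
206 [ 57  57  57  57  55  54  53  50  58  93 130 154 169 181 186 187 187 182
 180 182 191 217 232 230 226 212 187 138  77]
207 [ 58  57  56  53  57  70  83 104 118 118 136 159 172 183 184 179 185 182
 203 223 222 221 213 189 163 145 161 162 108]
post 18 [ 5.44554656 -5.69699506 55.76395492] [ -4.52767356 -11.7950598   48.03823778] [12.08325371  5.1207325  60.98553256]
leg 11 [ 52.61907913 -14.43894466  67.15900422] [ 45.11023668 -20.98739196  65.71356914] [ 77.89748075 -11.77165546  70.14425877]
```

The hole shows as a dark spot at px (314,200), against my predicted (313.8,200.5), so they agree to under 1 mm. Now feel the collar for height with the tip.

Request:
jog_arm([
  [[-0.53, 0, 0.3], [0, 0, 0], 0],
  [[-0.53, 0, 0.72], [0, 0, 0], 0],
  [[-0.53, 0, 0.72], [0, 0, 0], 0],
])

```text
time: 19.9
tool_pos: [0.5305, 0.1281, 0.1687]
tool_rot: [-0.185, 0.596, 0.768, 0.142]
contact_force: [-0.4, -0.2, -0.8]
gripper_width: 0.239
grasp_force: 60.9
```

Request:
jog_arm([
  [[0, 0, 0.06], [0, 0, 0], 0],
  [[0, 0, 0.06], [0, 0, 0], 0],
])

```text
time: 20.15
tool_pos: [0.5315, 0.1286, 0.1694]
tool_rot: [-0.184, 0.596, 0.768, 0.143]
contact_force: [-0.3, 0.1, -1.9]
gripper_width: 0.238
grasp_force: 60.9
```

```bash
python3 - <<'E'
from pl import *
p,C=load(); plan((p+C.apply([-.01325,0,.0195]),C)); rep()
E
```

```text
[[-0.53, 0.0, 0.78], [0.0, 0.0, 0.0]] mm 24 deg 0
t 20.15 err mm [-0.6 -0.3  0.4] rot [-0.1 -0.   0.1] F [-0.3  0.1 -1.9] w 0.238 g 61 q [-0.12 -0.02  1.84  0.44  1.51 -0.44] pos [0.5315 0.1286 0.1694]
F ex,ey,n [-0.6  0.2 -1.7] tcp mm [114.4  -5.5  54.4]
```

Request:
jog_arm([
  [[0, 0, 0.05], [0, 0, 0], 0],
  [[0, 0, 0.05], [0, 0, 0], 0],
])

```text
time: 20.4
tool_pos: [0.5313, 0.1291, 0.1682]
tool_rot: [-0.184, 0.596, 0.768, 0.143]
contact_force: [0.9, 0.2, -1.4]
gripper_width: 0.236
grasp_force: 60.9
```

Request:
jog_arm([
  [[0, 0, 0.05], [0, 0, 0], 0],
  [[0, 0, 0.05], [0, 0, 0], 0],
])

```text
time: 20.65
tool_pos: [0.5312, 0.1296, 0.1671]
tool_rot: [-0.184, 0.596, 0.768, 0.143]
contact_force: [0.2, 0.1, -0.4]
gripper_width: 0.241
grasp_force: 61.0
```

Request:
jog_arm([
  [[0, 0, 0.05], [0, 0, 0], 0],
  [[0, 0, 0.05], [0, 0, 0], 0],
])

```text
time: 20.9
tool_pos: [0.5312, 0.1301, 0.1662]
tool_rot: [-0.184, 0.596, 0.768, 0.143]
contact_force: [0.9, -0.5, 1.2]
gripper_width: 0.241
grasp_force: 61.2
```

```bash
python3 - <<'E'
from pl import *
p,C=load(); plan((p+C.apply([0,0,.00375]),C)); rep()
E
```

```text
[[0.0, 0.0, 0.15], [0.0, 0.0, 0.0]] mm 4 deg 0
t 20.90 err mm [-0.5 -0.5  0.5] rot [-0.1 -0.1  0.1] F [ 0.9 -0.5  1.2] w 0.241 g 61 q [-0.12 -0.02  1.85  0.44  1.5  -0.44] pos [0.5312 0.1301 0.1662]
F ex,ey,n [-0.1 -0.7  1.4] tcp mm [114.3  -5.6  50.9]
```

Request:
jog_arm([
  [[0, 0, -0.08], [0, 0, 0], 0],
  [[0, 0, -0.08], [0, 0, 0], 0],
  [[-0.2, 0, -0.08], [0, 0, 0], 0],
  [[-0.3, 0, -0.08], [0, 0, 0], 0],
  [[-0.36, 0, -0.08], [0, 0, 0], 0],
  [[-0.36, 0, -0.08], [0, 0, 0], 0],
])

```text
time: 21.65
tool_pos: [0.5332, 0.1214, 0.1634]
tool_rot: [-0.184, 0.596, 0.768, 0.143]
contact_force: [-0.6, 0.7, -1.3]
gripper_width: 0.237
grasp_force: 61.0
```

```bash
python3 - <<'E'
from pl import *
p,C=load(); plan((p+C.apply([-.009,0,-.002]),C)); rep()
E
```

```text
[[-0.36, 0.0, -0.08], [0.0, 0.0, 0.0]] mm 9 deg 0
t 21.65 err mm [-0.8 -0.6  0.1] rot [-0.1 -0.   0.1] F [-0.6  0.7 -1.3] w 0.237 g 61 q [-0.13 -0.01  1.84  0.44  1.5  -0.46] pos [0.5332 0.1214 0.1634]
F ex,ey,n [ 0.1  0.4 -1.5] tcp mm [105.1  -5.3  52.5]
```

Request:
jog_arm([
  [[-0.1, 0, 0], [0, 0, 0], 0],
  [[-0.2, 0, 0], [0, 0, 0], 0],
  [[-0.2, 0, 0], [0, 0, 0], 0],
])

```text
time: 22.02
tool_pos: [0.5343, 0.1171, 0.1612]
tool_rot: [-0.184, 0.596, 0.768, 0.143]
contact_force: [0.4, 0.6, -0.5]
gripper_width: 0.24
grasp_force: 61.0
```

Request:
jog_arm([
  [[-0.1, 0, 0], [0, 0, 0], 0],
  [[-0.2, 0, 0], [0, 0, 0], 0],
  [[-0.2, 0, 0], [0, 0, 0], 0],
])

```text
time: 22.4
tool_pos: [0.5354, 0.1127, 0.1588]
tool_rot: [-0.184, 0.597, 0.768, 0.143]
contact_force: [-0.4, -0.1, -1.1]
gripper_width: 0.238
grasp_force: 60.9
```

```bash
python3 - <<'E'
from pl import *
p,C=load(); plan((p+C.apply([-.01,0,0]),C)); rep()
E
```

```text
[[-0.4, 0.0, 0.0], [0.0, 0.0, 0.0]] mm 10 deg 0
t 22.40 err mm [-0.8 -0.6 -0. ] rot [-0.  -0.   0.1] F [-0.4 -0.1 -1.1] w 0.238 g 61 q [-0.15  0.    1.84  0.43  1.5  -0.47] pos [0.5354 0.1127 0.1588]
F ex,ey,n [-0.5  0.4 -0.9] tcp mm [95.  -5.3 52.4]
```

Tip is in the hole with no force. Continue pushing in.

Request:
jog_arm([
  [[-0.2, 0, 0], [0, 0, 0], 0],
  [[-0.4, 0, 0], [0, 0, 0], 0],
  [[-0.4, 0, 0], [0, 0, 0], 0],
])

```text
time: 22.78
tool_pos: [0.5377, 0.1038, 0.1542]
tool_rot: [-0.184, 0.597, 0.768, 0.143]
contact_force: [-0.5, -0.9, -1.0]
gripper_width: 0.234
grasp_force: 60.9
```

Request:
jog_arm([
  [[-0.2, 0, 0], [0, 0, 0], 0],
  [[-0.4, 0, 0], [0, 0, 0], 0],
  [[-0.4, 0, 0], [0, 0, 0], 0],
])

```text
time: 23.15
tool_pos: [0.54, 0.0956, 0.1499]
tool_rot: [-0.184, 0.596, 0.768, 0.143]
contact_force: [-0.5, 1.7, -1.6]
gripper_width: 0.239
grasp_force: 60.9
```

```bash
python3 - <<'E'
from pl import *
p,C=load(); plan((p+C.apply([-.02,0,0]),C)); rep()
E
```

```text
[[-0.8, 0.0, 0.0], [0.0, 0.0, 0.0]] mm 20 deg 0
t 23.15 err mm [-0.7 -0.5  0.2] rot [-0.1 -0.   0.1] F [-0.5  1.7 -1.6] w 0.239 g 61 q [-0.18  0.02  1.84  0.43  1.5  -0.51] pos [0.54   0.0956 0.1499]
F ex,ey,n [ 0.9  0.1 -2.2] tcp mm [75.1 -5.4 52.5]
```

Request:
jog_arm([
  [[-0.12, 0, 0], [0, 0, 0], 0],
  [[-0.24, 0, 0], [0, 0, 0], 0],
  [[-0.24, 0, 0], [0, 0, 0], 0],
])

```text
time: 23.52
tool_pos: [0.5416, 0.0894, 0.1467]
tool_rot: [-0.183, 0.597, 0.768, 0.143]
contact_force: [1.4, -2.6, -2.5]
gripper_width: 0.237
grasp_force: 60.9
```

Request:
jog_arm([
  [[-0.08, 0, 0], [0, 0, 0], 0],
  [[-0.16, 0, 0], [0, 0, 0], 0],
  [[-0.16, 0, 0], [0, 0, 0], 0],
])

```text
time: 23.9
tool_pos: [0.5422, 0.0866, 0.1452]
tool_rot: [-0.183, 0.597, 0.768, 0.143]
contact_force: [1.0, 0.3, -1.1]
gripper_width: 0.236
grasp_force: 60.9
```

```bash
python3 - <<'E'
from pl import *
p,C=load(); plan((p+C.apply([-.01,0,0]),C)); rep()
E
```

```text
[[-0.4, 0.0, 0.0], [0.0, 0.0, 0.0]] mm 10 deg 0
t 23.90 err mm [-0.6 -0.9 -0. ] rot [-0.1 -0.1  0.1] F [ 1.   0.3 -1.1] w 0.236 g 61 q [-0.19  0.03  1.83  0.42  1.49 -0.52] pos [0.5422 0.0866 0.1452]
F ex,ey,n [-0.5 -1.1 -1. ] tcp mm [64.7 -5.4 52.6]
```

Request:
jog_arm([
  [[-0.06, 0, 0], [0, 0, 0], 0],
  [[-0.06, 0, 0], [0, 0, 0], 0],
])

```text
time: 24.15
tool_pos: [0.5425, 0.0853, 0.1446]
tool_rot: [-0.183, 0.597, 0.768, 0.143]
contact_force: [0.5, 0.7, -1.3]
gripper_width: 0.237
grasp_force: 60.9
```

Request:
jog_arm([
  [[-0.06, 0, 0], [0, 0, 0], 0],
  [[-0.06, 0, 0], [0, 0, 0], 0],
])

```text
time: 24.4
tool_pos: [0.5428, 0.0842, 0.144]
tool_rot: [-0.184, 0.596, 0.768, 0.143]
contact_force: [0.6, 1.0, -0.7]
gripper_width: 0.242
grasp_force: 60.9
```

Request:
jog_arm([
  [[-0.06, 0, 0], [0, 0, 0], 0],
  [[-0.06, 0, 0], [0, 0, 0], 0],
])

```text
time: 24.65
tool_pos: [0.5431, 0.0829, 0.1433]
tool_rot: [-0.184, 0.596, 0.768, 0.143]
contact_force: [1.2, 1.9, -1.4]
gripper_width: 0.237
grasp_force: 60.9
```

```bash
python3 - <<'E'
from pl import *
p,C=load(); plan((p+C.apply([-.0045,0,0]),C)); rep()
E
```

```text
[[-0.18, 0.0, 0.0], [0.0, 0.0, 0.0]] mm 4 deg 0
t 24.65 err mm [-0.7 -0.6  0.1] rot [-0.1 -0.1  0.1] F [ 1.2  1.9 -1.4] w 0.237 g 61 q [-0.2   0.04  1.83  0.42  1.49 -0.53] pos [0.5431 0.0829 0.1433]
F ex,ey,n [ 0.7 -1.6 -1.9] tcp mm [60.5 -5.3 52.5]
```

Request:
jog_arm([
  [[-0.04, 0, 0], [0, 0, 0], 0],
  [[-0.04, 0, 0], [0, 0, 0], 0],
])

```text
time: 24.9
tool_pos: [0.5433, 0.0821, 0.1429]
tool_rot: [-0.184, 0.596, 0.768, 0.143]
contact_force: [0.7, 1.8, -1.5]
gripper_width: 0.241
grasp_force: 60.9
```

Request:
jog_arm([
  [[-0.04, 0, 0], [0, 0, 0], 0],
  [[-0.04, 0, 0], [0, 0, 0], 0],
])

```text
time: 25.15
tool_pos: [0.5435, 0.0814, 0.1425]
tool_rot: [-0.184, 0.596, 0.768, 0.143]
contact_force: [1.1, 2.0, -1.2]
gripper_width: 0.238
grasp_force: 60.9
```

```bash
python3 - <<'E'
from look import *
p,C=load(); plan((p+C.apply([-.002,0,0]),C)); rep()
T,ex,ey,n=basis(); c=O0+.05*n
crops("g",[("side",c+.02*ex,40,44),("top",c+.02*ex,40,44)],k=10)
E
```

```text
[[-0.08, 0.0, 0.0], [0.0, 0.0, 0.0]] mm 2 deg 0
t 25.15 err mm [-0.8 -0.4  0.3] rot [-0.1 -0.   0.1] F [ 1.1  2.  -1.2] w 0.238 g 61 q [-0.2   0.04  1.83  0.42  1.49 -0.53] pos [0.5435 0.0814 0.1425]
F ex,ey,n [ 0.9 -1.6 -1.8] tcp mm [58.8 -5.4 52.6]
side crop origin 295 177
top crop origin 296 177
```

View pics/g.png

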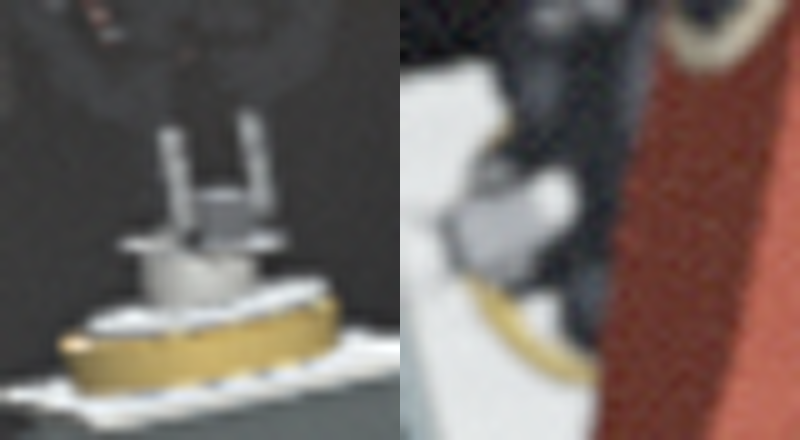

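The final allowed picture shows the clip through the post above the collar: tab at (225,215), wire tip to the left at (125,243). Keep pushing gently to feel the shoulder.

Request:
jog_arm([
  [[-0.04, 0, 0], [0, 0, 0], 0],
  [[-0.04, 0, 0], [0, 0, 0], 0],
])

```text
time: 25.5
tool_pos: [0.5437, 0.0806, 0.1421]
tool_rot: [-0.184, 0.596, 0.768, 0.143]
contact_force: [1.0, 2.1, 0.7]
gripper_width: 0.236
grasp_force: 60.9
```

Request:
jog_arm([
  [[-0.04, 0, 0], [0, 0, 0], 0],
  [[-0.04, 0, 0], [0, 0, 0], 0],
])

```text
time: 25.75
tool_pos: [0.544, 0.0799, 0.1417]
tool_rot: [-0.184, 0.596, 0.768, 0.143]
contact_force: [0.8, 5.9, 1.1]
gripper_width: 0.236
grasp_force: 60.9
```

Request:
jog_arm([
  [[-0.04, 0, 0], [0, 0, 0], 0],
  [[-0.04, 0, 0], [0, 0, 0], 0],
])

```text
time: 26.0
tool_pos: [0.544, 0.0796, 0.1417]
tool_rot: [-0.185, 0.596, 0.768, 0.144]
contact_force: [-0.2, 6.6, 2.8]
gripper_width: 0.239
grasp_force: 61.0
```

```bash
python3 - <<'E'
from pl import *
p,C=load(); plan((p+C.apply([-.003,0,0]),C)); rep()
E
```

```text
[[-0.12, 0.0, 0.0], [0.0, 0.0, 0.0]] mm 3 deg 0
t 26.00 err mm [-1.   0.4  0.8] rot [-0.1  0.1  0.1] F [-0.2  6.6  2.8] w 0.239 g 61 q [-0.2   0.04  1.83  0.42  1.5  -0.54] pos [0.544  0.0796 0.1417]
F ex,ey,n [ 7.  -1.4 -0.4] tcp mm [56.7 -5.4 52.7]
```

Request:
jog_arm([
  [[-0.06, 0, 0], [0, 0, 0], 0],
  [[-0.06, 0, 0], [0, 0, 0], 0],
])

```text
time: 26.25
tool_pos: [0.5442, 0.0793, 0.1416]
tool_rot: [-0.186, 0.596, 0.768, 0.145]
contact_force: [-1.3, 10.0, 5.0]
gripper_width: 0.237
grasp_force: 61.1
```

Request:
jog_arm([
  [[0.3, 0, 0], [0, 0, 0], 0],
  [[0.3, 0, 0], [0, 0, 0], 0],
  [[0.3, 0, 0], [0, 0, 0], 0],
])

```text
time: 26.62
tool_pos: [0.5429, 0.0837, 0.1439]
tool_rot: [-0.184, 0.596, 0.768, 0.143]
contact_force: [1.9, 1.2, 0.1]
gripper_width: 0.24
grasp_force: 61.0
```

```bash
python3 - <<'E'
from pl import *
p,C=load(); plan((p+C.apply([.006,0,0]),C)); rep()
E
```

```text
[[0.24, 0.0, 0.0], [0.0, 0.0, 0.0]] mm 6 deg 0
t 26.62 err mm [-0.7 -0.7  0.3] rot [-0.1 -0.1  0.1] F [1.9 1.2 0.1] w 0.240 g 61 q [-0.2   0.04  1.83  0.42  1.49 -0.53] pos [0.5429 0.0837 0.1439]
F ex,ey,n [ 0.7 -2.2 -0.3] tcp mm [61.5 -5.3 52.7]
```

Hard stop felt (shoulder), so the bow is round the post. Go back to about 1.5 mm before the stop, release and retreat.

Request:
jog_arm([
  [[-0.13, 0, 0], [0, 0, 0], 0],
  [[-0.13, 0, 0], [0, 0, 0], 0],
  [[-0.13, 0, 0], [0, 0, 0], 50],
  [[-0.13, 0, 0], [0, 0, 0], 50],
  [[-0.13, 0, 0], [0, 0, 0], 50],
  [[-0.13, 0, -1], [0, 0, 0], 50],
  [[-0.13, 0, -2.5], [0, 0, 0], 50],
  [[-0.13, 0, -4], [0, 0, 0], 50],
])

```text
time: 27.62
tool_pos: [0.5545, 0.0369, 0.2323]
tool_rot: [-0.184, 0.596, 0.768, 0.143]
contact_force: [-0.0, -0.2, -0.2]
gripper_width: 0.5
grasp_force: 0.0
```

```bash
python3 - <<'E'
from pl import *
p,C=load(); plan((p+C.apply([-.00325,0,-.1]),C)); rep()
p,C=load(); plan((p+[-.12,-.15,.05],C))
E
```

```text
[[-0.13, 0.0, -4.0], [0.0, 0.0, 0.0]] mm 100 deg 0
t 27.62 err mm [-1.2 -0.8  1. ] rot [-0.  -0.   0.1] F [-0.  -0.2 -0.2] w 0.500 g 0 q [-0.27 -0.    1.72  0.41  1.67 -0.53] pos [0.5545 0.0369 0.2323]
F ex,ey,n [-0.2  0.  -0.1] tcp mm [ 58.6  -4.8 153.4]
[[-3.2, -6.15, -3.88], [0.0, 0.0, 0.0]] mm 199 deg 0
```

Request:
jog_arm([
  [[-0.8, -1.5, -1.5], [0, 0, 0], 50],
  [[-1.6, -3.3, -2.5], [0, 0, 0], 50],
  [[-2.4, -4.8, -3.3], [0, 0, 0], 50],
  [[-3.2, -6.15, -3.88], [0, 0, 0], 50],
  [[-3.2, -6.15, -3.88], [0, 0, 0], 50],
  [[-3.2, -6.15, -3.88], [0, 0, 0], 50],
])

```text
time: 28.38
tool_pos: [0.4344, -0.1124, 0.2816]
tool_rot: [-0.184, 0.596, 0.768, 0.143]
contact_force: [0.0, 0.6, 0.4]
gripper_width: 0.496
grasp_force: 0.0
```

```bash
python3 - <<'E'
from look import *
T,ex,ey,n=basis(); B=np.c_[ex,ey,n]; rep()
H=O0+.0003*ex-.0007*ey+.047*n
for nm in("side","top"):
    a,d=grab_frame(nm); W=cloud(nm,d); P=(W-O0)@B*1e3; g=cv2.cvtColor(a,cv2.COLOR_RGB2GRAY)
    m=(P[...,0]>25)&(P[...,0]<115)&(abs(P[...,1])<40)&(P[...,2]>38)&(P[...,2]<80); print(nm,"clip+x",m.sum(),np.median(P[m],0).round(1),P[m].min(0).round(1),P[m].max(0).round(1))
    m=(P[...,0]<-15)&(P[...,0]>-60)&(abs(P[...,1])<30)&(P[...,2]>38)&(P[...,2]<70); print("clip-x",m.sum(),P[m].round(0)[:12].tolist())
    m=(np.hypot(P[...,0],P[...,1])<46)&(np.hypot(P[...,0],P[...,1])>26)&(P[...,2]>10)&(P[...,2]<38); print("disc n",np.percentile(P[m][:,2],[5,50,95]).round(1))
    w=H
    for lab,cx,cy in(("tab",0,5),("tip",98.5,0),("flare",91,14.5),("loop",-41,5)):
        print(lab,proj(nm,w-(cx-62)/1e3*ex-cy/1e3*ey+ (0.0085*n if lab=="tab" else 0))[0].round(1),end=" ")
    u,v=proj(nm,H)[0].astype(int); print(u,v)
    x0,x1,y0,y1=(u-12,u+20,v-12,v+8) if nm=="side" else (u-38,u+16,v-10,v+10)
    np.set_printoptions(linewidth=260); print(x0,y0); print(g[y0:y1,x0:x1])
E
```

```text
t 28.38 err mm [-1.2  0.   0.3] rot [-0.1 -0.   0.1] F [0.  0.6 0.4] w 0.496 g 0 q [-0.61 -0.21  1.83  0.32  1.88 -0.82] pos [ 0.4344 -0.1124  0.2816]
F ex,ey,n [ 0.6 -0.2  0.1] tcp mm [-20.9 148.9 249.3]
side clip+x 65 [ 73.9 -14.4  49.3] [ 50.1 -26.1  38.3] [99.5  0.7 62.7]
clip-x 5 [[-16.0, -11.0, 50.0], [-29.0, -23.0, 49.0], [-26.0, -20.0, 48.0], [-20.0, -18.0, 48.0], [-17.0, -15.0, 47.0]]
disc n [13.1 22.3 23.7]
tab [317.1 198.5] tip [311.2 200.3] flare [308.1 201. ] loop [321.  201.1] 313 200
301 188
[[ 57  56  57  57  57  56  56  56  57  58  57  57  59  57  58  59  58  60  58  58  57  59  59  59  59  57  58  55  58  58  60  58]
 [ 57  57  56  57  58  58  57  59  57  58  59  57  59  57  60  60  58  57  58  58  57  59  59  58  58  58  58  56  57  57  57  56]
 [ 57  56  58  56  56  57  60  57  56  59  58  59  59  58  59  61  56  59  60  59  59  58  58  57  55  59  57  58  57  57  57  56]
 [ 57  58  58  57  60  57  57  59  56  57  56  58  58  59  59  57  58  59  59  59  59  58  60  58  59  58  57  57  57  55  55  57]
 [ 57  57  56  58  58  56  58  57  59  59  61  59  58  57  59  5
[... 1980 characters left out ...]
24 222 213 189 164 144 162 164 109  56  47  49  49]]
top clip+x 135 [68.8 -5.4 55.2] [ 26.  -21.7  40.1] [100.4   8.   68.1]
clip-x 22 [[-27.0, -17.0, 52.0], [-29.0, -16.0, 54.0], [-22.0, -14.0, 53.0], [-27.0, -14.0, 50.0], [-18.0, -12.0, 53.0], [-21.0, -11.0, 54.0], [-21.0, -9.0, 46.0], [-34.0, -2.0, 52.0], [-36.0, -1.0, 54.0], [-18.0, -3.0, 47.0], [-19.0, -2.0, 51.0], [-22.0, -1.0, 52.0]]
disc n [19.4 24.  27.1]
tab [304.  199.7] tip [331.1 195.7] flare [327.9 191.7] loop [290.6 203. ] 321 197
283 187
[[ 21  34  34 ...  88  32  22]
 [ 46  25  28 ... 102  45  18]
 [ 34  37  28 ... 110  54  35]
 ...
 [ 35  38  26 ... 220 204 181]
 [ 23  32  36 ... 224 212 188]
 [ 18  36  27 ... 223 212 191]]
```

Depth shows the straight tip at spindle x −36 mm (expected −36.5) and the flare of the sprung leg at x −29, y −16 mm, so the clip is locked round the post. The keeper disc is at n 24 mm, as it should be.

```bash
python3 -c "
from plant import *
print(job_done())"
```

```text
the job is handed in; nothing more can be done
None
```

I loaded the roll flat against the pegs, put the keeper on collar outward, locked the clip through the post with its bow snapped round it, and handed the job in at about 28.5 s; depth readings after letting go agree, but I have not seen the verdict.

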